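# Load the oven basket with frozen dough pieces

## Task

Take the wire basket off its hooks, lifting the handle right over the upturned tips before drawing it away so that it never drags hard on them; stand it squarely in the middle of the wire grate and lay its handle down flat to one end. Then move all the frozen dough pieces heaped in the baking tray into the basket, spread out over the whole of its floor in a single even layer, flat side down, with at least a centimetre of clear space between neighbours so that they do not bake together. Leave the bottle, shaker and pen cup where they are.

Things in the scene. Friction and masses are not known exactly. Their poses are not given: they have to be found in the camera images.
- basket: shallow stainless wire oven basket, 230 (x) x 170 (y) x 36 mm high, about 0.4 kg with its handle, mesh floor 4 mm thick, inside 220 x 160 mm; it begins hanging level by its handle from the two hooks of the stand, its axes along the stand's. Origin: centre of its underside; z up. The handle's pivots lie at its middle, 38 mm above the origin, outside the two long sides
- bail_grip (a point): centre of the round wooden grip (18 mm diameter, 66 mm long) of the basket's swinging bail handle. The grip lies along the basket's y, 140 mm from the pivot line (along basket y, 38 mm above the basket's origin). Beside it the handle's top bar is bare 7 mm wire, lying in the hooks 55 mm either side of this point; the two side arms are 184 mm apart
- bail (a joint): angle of the bail handle against the basket, rad: 0 = standing straight up, +1.5 = laid down level towards the basket's +x end, -1.5 = laid down towards its -x end (stops at both). It swings almost freely: let go, it falls to one side. Laid down, the grip lies 25 mm outside the end wall, at about rim height
- stand: fixed chrome wire-grid panel, 292 mm wide (y), 306 mm high, with two hooks of 8 mm rod at its y = +-55 mm, pointing along its -x (to the robot). Each slopes down a little, then turns up. The handle's bar lies in the bend, 106 mm before the panel, 260 mm above the counter; the tips stand 30 mm before the bar, 49 mm above its centre. Origin: counter level, in the panel, between the hooks; z up
- hook_tips (a point): point midway between the two hooks, level with the tops of their upturned tips (309 mm above the counter, 136 mm before the panel)
- grate: footed stainless wire cooling grate, 280 (x) x 210 (y) mm, fixed, its flat top 25 mm above the counter. Origin: counter level under its centre. It may stand on either side of the tray
- grate_top (a point): centre of the grate's top surface
- tray: dark steel baking tray, 280 (x) x 210 (y) x 18 mm, 3 mm walls and floor, fixed, in which the dough pieces lie heaped. Origin: centre of its underside
- oil_bottle: green glass bottle, 60 mm diameter, 150 mm high: a bystander. Origin: centre of its underside
- shaker: glass cheese shaker with a steel top, 60 mm diameter, 106 mm high: a bystander. Origin: centre of its underside
- pen_cup: black pen cup, 72 mm diameter, 95 mm high: a bystander. Origin: centre of its underside
- dough_1: frozen dough piece: a hard pale puck, 38 mm diameter, 28 mm high, 40 g, flat underneath, edges rounded, all alike. Origin: centre of its underside; z up
- dough_2: frozen dough piece: a hard pale puck, 38 mm diameter, 28 mm high, 40 g, flat underneath, edges rounded, all alike. Origin: centre of its underside; z up
- dough_3: frozen dough piece: a hard pale puck, 38 mm diameter, 28 mm high, 40 g, flat underneath, edges rounded, all alike. Origin: centre of its underside; z up
- dough_4: frozen dough piece: a hard pale puck, 38 mm diameter, 28 mm high, 40 g, flat underneath, edges rounded, all alike. Origin: centre of its underside; z up
- dough_5: frozen dough piece: a hard pale puck, 38 mm diameter, 28 mm high, 40 g, flat underneath, edges rounded, all alike. Origin: centre of its underside; z up
- dough_6: frozen dough piece: a hard pale puck, 38 mm diameter, 28 mm high, 40 g, flat underneath, edges rounded, all alike. Origin: centre of its underside; z up. Not there in every start (then its pose is None). It begins on top of other pieces
- dough_7: frozen dough piece: a hard pale puck, 38 mm diameter, 28 mm high, 40 g, flat underneath, edges rounded, all alike. Origin: centre of its underside; z up. Not there in every start (then its pose is None). It begins on top of other pieces
- dough_8: frozen dough piece: a hard pale puck, 38 mm diameter, 28 mm high, 40 g, flat underneath, edges rounded, all alike. Origin: centre of its underside; z up. Not there in every start (then its pose is None)

How it is judged:
On the way, in this order (a step that is already met when the one before it is completed fails the run):
1. the basket's handle is lifted above the tips of the hooks (z of bail_grip in the frame of hook_tips above 0 m), for 0.1 s.
2. the basket stands squarely in the middle of the grate with its handle laid down to one end (horizontal distance between basket and grate_top below 0.03 m and z of basket in the frame of grate_top between -0.006 and 0.006 m and angle between basket's own z axis and vertical below 0.06 rad and angle between the x axis of basket and the x axis of grate, either way round below 0.2 rad and (value of joint bail above 1.25 rad or value of joint bail below -1.25 rad)), for 0.2 s.
At the end, for the whole second after the job is handed in: Basket level on the grate (30 mm, 0.2 rad), bail beyond 1.25 rad either way; each dough piece there is flat side down on the basket's floor, centres 48 mm or more apart (10 mm clear), the layer reaching past 35 mm from the middle to both ends and 20 mm to both long sides; all at rest (all of step 2 and linear speed of each of basket, dough_1, dough_2, dough_3, dough_4, dough_5, dough_6, dough_7, dough_8 below 0.02 m/s and z of dough_1 in the frame of basket between -0.002 and 0.01 m and x of dough_1 in the frame of basket between -0.1 and 0.1 m and y of dough_1 in the frame of basket between -0.07 and 0.07 m and angle between each of dough_1, dough_2, dough_3, dough_4, dough_5, dough_6, dough_7, dough_8's own z axis and vertical below 0.2 rad and z of dough_2 in the frame of basket between -0.002 and 0.01 m and x of dough_2 in the frame of basket between -0.1 and 0.1 m and y of dough_2 in the frame of basket between -0.07 and 0.07 m and z of dough_3 in the frame of basket between -0.002 and 0.01 m and x of dough_3 in the frame of basket between -0.1 and 0.1 m and y of dough_3 in the frame of basket between -0.07 and 0.07 m and z of dough_4 in the frame of basket between -0.002 and 0.01 m and x of dough_4 in the frame of basket between -0.1 and 0.1 m and y of dough_4 in the frame of basket between -0.07 and 0.07 m and z of dough_5 in the frame of basket between -0.002 and 0.01 m and x of dough_5 in the frame of basket between -0.1 and 0.1 m and y of dough_5 in the frame of basket between -0.07 and 0.07 m and z of dough_6 in the frame of basket between -0.002 and 0.01 m and x of dough_6 in the frame of basket between -0.1 and 0.1 m and y of dough_6 in the frame of basket between -0.07 and 0.07 m and z of dough_7 in the frame of basket between -0.002 and 0.01 m and x of dough_7 in the frame of basket between -0.1 and 0.1 m and y of dough_7 in the frame of basket between -0.07 and 0.07 m and z of dough_8 in the frame of basket between -0.002 and 0.01 m and x of dough_8 in the frame of basket between -0.1 and 0.1 m and y of dough_8 in the frame of basket between -0.07 and 0.07 m and horizontal distance between dough_1 and dough_2 above 0.048 m and horizontal distance between each of dough_1, dough_2 and dough_3 above 0.048 m and horizontal distance between each of dough_1, dough_2, dough_3 and dough_4 above 0.048 m and horizontal distance between each of dough_1, dough_2, dough_3, dough_4 and dough_5 above 0.048 m and horizontal distance between each of dough_1, dough_2, dough_3, dough_4, dough_5 and dough_6 above 0.048 m and horizontal distance between each of dough_1, dough_2, dough_3, dough_4, dough_5, dough_6 and dough_7 above 0.048 m and horizontal distance between each of dough_1, dough_2, dough_3, dough_4, dough_5, dough_6, dough_7 and dough_8 above 0.048 m and x of any of dough_1, dough_2, dough_3, dough_4, dough_5, dough_6, dough_7, dough_8 in the frame of basket above 0.035 m and x of any of dough_1, dough_2, dough_3, dough_4, dough_5, dough_6, dough_7, dough_8 in the frame of basket below -0.035 m and y of any of dough_1, dough_2, dough_3, dough_4, dough_5, dough_6, dough_7, dough_8 in the frame of basket above 0.02 m and y of any of dough_1, dough_2, dough_3, dough_4, dough_5, dough_6, dough_7, dough_8 in the frame of basket below -0.02 m); the robot touches nothing.
It fails at once if the basket is dragged against the stand with more than 35 N (contact force between basket and stand above 35 N).
It fails at once if the oil bottle is moved more than 30 mm or tipped over (distance of oil_bottle from where it was at the start of the episode above 0.03 m or angle between oil_bottle's own z axis and vertical above 0.4 rad).
It fails at once if the shaker is moved more than 30 mm or tipped over (distance of shaker from where it was at the start of the episode above 0.03 m or angle between shaker's own z axis and vertical above 0.4 rad).
It fails at once if the pen cup is moved more than 30 mm or tipped over (distance of pen_cup from where it was at the start of the episode above 0.03 m or angle between pen_cup's own z axis and vertical above 0.4 rad).
Of dough_6, dough_7, dough_8 only 1 to 3 are there at a start; the rules pass over those that are not, and their reading is None.
At some moment in a run one of dough_1, dough_2, dough_3, dough_4, dough_5, dough_6, dough_7, dough_8 may be knocked a few centimetres aside while the robot is not near it.
It also fails if it takes over 210 s, if anything falls off the work surface, if the arm or the gripper's body presses on something with over 40 N, if the wrist force passes 120 N, or if a joint passes its speed limit or range.

## Robot

A 6-joint arm with a two-finger parallel gripper is mounted at the origin on the work surface. World frame = base frame: x ahead of the robot, y to its left, z up, the work surface at z = 0. Lengths are in m, angles in rad, forces in N, time in s.
With the tool pointing down it reaches from about 0.375 to 0.75 m from the base axis. Payload 9 kg.
Tool frame: the origin (TCP) lies on the centre line of the jaws, within the pads' length; the fingertips stand 8 mm ahead of it and the grasp point (between the pads) lies 11 mm behind it; z points along the fingers, y is the line along which they close (so a half turn about z gives the same grasp; the last joint's range is limited). The gripper opens to 85 mm and grips with 20 to 120 N. Pads are 22 mm wide; open, the fingers measure 114 mm over their backs; the gripper's body (76 mm by 85 mm) begins 54 mm behind the grasp point. The pads swing forward as they close: fully open they stand 13 mm farther back than shut.
Start: joints at [0.911, 0.104, 0.097, 1.564, 0, 1.353], TCP at [0.257, 0.542, 0.239] pointing down, gripper open.
Joint ranges: [-2.99, 2.99], [-0.84, 1.86], [-1.1, 1.16], [-1.84, 2.11], [-1.51, 1.56], [-3.14, 3.14]. Speed limits (rad/s): [2.22, 2.22, 2.57, 3.14, 3.14, 3.14].

## Interface

Orientations are given as a rotation vector (axis times angle).
In Python, from workcell import r, get_image, calibration gives the robot as it stands.
- The arm moves only by the tool arm_command, never from a script. Its argument "series" is a list of rows, each a list of 3 entries, a list of its own where there are three numbers: the shift along the tool's x, y, z in m, then the turn, a rotation vector about the tool's x, y, z in degrees, then the finger opening in m, from 0 to 0.0854. A call has exactly 5 rows; each row shifts and turns the commanded pose from where the row before left it, along the tool's axes as they then stand; what a row does not reach is not made up. A row lasts 1/12 s, in which the tool goes at most 41.7 mm and 7.16 degrees, less where a joint would pass 70% of its speed; a pose out of reach is approached as far as the arm can. A call is refused whole if a number of a shift passes 0.0417 or a number of a turn 7.16, either way. A call with a gripper value outside its range is refused whole. The fingers move at their own pace and stop on an object; the grip force is fixed at half the most. Time passes only in rows, so rows that do not move let the fingers close, or fill a call up. It gives the time, the measured TCP pose, the force, the opening and the grip force at its end, in the units of the state.
- r.observe(): the state, without advancing time (a new reading comes with each control period).
- get_image(name): name is "side" or "top" or "wrist"; returns the picture (480x640x3 uint8, blue, green, red); there is no depth.
- calibration(name): a dict with "fx", "fy", "cx", "cy" (pixels), "rvec" (rotation vector, rad) and "tvec" (3), from world to camera coordinates, as OpenCV has them; the wrist camera has in their place "tool_from_camera" (4x4, takes a point from camera to tool coordinates, whose origin is the TCP and whose axes are the flange's). Camera axes: x right, y down, z forward; pixel columns grow to the right and rows downward; lengths in m; the calibration is good to about 2 mm. A picture is of the moment at which its call begins: read the wrist's pose just before it. calibration takes no time and is no camera call.
- r.sign_off(): hands the job in; it is judged then, once.
The state is a dict: "time_s": time; "q": joint angles; "qvel": joint speeds; "effort": joint torques, N m; "position": TCP position; "orientation": TCP orientation; "wrist_force": force on the tool from outside, world axes, zero at the start; "wrist_torque": the same for the moment, N m; "grip_width": finger opening in m; "grasp_force": force on a finger pad.
Only numpy, scipy, OpenCV 4.12 (cv2) and the standard library are available. Lean on these libraries where they do the work, as an engineer would, in place of code of your own. Each camera call takes 0.05 s, during which the arm holds its last target. There are 200 camera calls.

## Working session

There is one attempt and no reset: what is moved stays moved. The work goes in short steps, Python scripts to look and compute and a tool call to move; the robot and the scene stay as the last step left them, time stands still between calls to the robot, and variables do not carry over. Pictures are saved under pics/ and viewed, at most 14 in all, crops included, and the job is handed in when it is done.

Besides the shell and the picture viewer there is one more tool, called after "Emit:" as name(argument=value, ...), one argument or row to a line, values as JSON. arm_command: Moves the arm, as the interface text tells. Its arguments: {"type":"object","properties":{"series":{"type":"array","items":{"type":"array"}}},"required":["series"]}

```bash
mkdir -p pics; ls
python3 - <<'E'
from workcell import r,get_image,calibration
import cv2,json
for n in("side","top","wrist"):
    cv2.imwrite(f"pics/{n}0.png",get_image(n)); c=calibration(n); print(n,{k:(v.tolist() if hasattr(v,'tolist') else v) for k,v in c.items()})
print(r.observe())
E
```

```text
pics
side {'fx': 593.5479722554637, 'fy': 593.5479722554637, 'cx': 319.07763899789177, 'cy': 240.77842492695655, 'rvec': [2.2524040672718115, -0.890616498887534, 0.37048731210778973], 'tvec': [-0.4098778730472645, 0.4084834384184682, 1.2423752042333733]}
top {'fx': 444.4353518965825, 'fy': 444.4353518965825, 'cx': 317.18652790791253, 'cy': 238.7255914336451, 'rvec': [2.144885516172092, -2.074088889379718, 0.22360266567485007], 'tvec': [-0.019718143349059653, 0.5989819601320475, 0.9209194029774249]}
wrist {'fx': 352.68011812467904, 'fy': 352.68011812467904, 'cx': 318.0974460259572, 'cy': 240.04941738656248, 'tool_from_camera': [[0.0010955319713423155, -0.9627401768040932, -0.27042587113093186, 0.06779944892797692], [0.9999993732234368, 0.00111718253902495, 7.386412202922412e-05, 0.00041040700795602625], [0.00023100310342615308, -0.27042578255484095, 0.9627407972903029, -0.13445918587702532], [0.0, 0.0, 0.0, 1.0]]}
{'time_s': 0.15, 'q': array([9.11297353e-01, 1.04559959e-01, 9.67017364e-02, 1.56390629e+00,
       3.77776418e-06, 1.35310821e+00]), 'qvel': array([-0.00075278, -0.00094662,  0.00209229,  0.0008343 ,  0.00230469,
        0.00071307]), 'effort': array([ 2.83676454e-03, -5.57357061e+01,  5.04005921e+01,  1.25885621e-02,
       -3.06900301e-04, -2.67571949e-05]), 'position': array([0.25638734, 0.54221069, 0.23873185]), 'orientation': array([-6.88273318e-01, -3.06484546e+00,  1.37417163e-03]), 'wrist_force': array([-0.65454239, -1.09202707, -0.30476565]), 'wrist_torque': array([ 0.02132245,  0.0257456 , -0.03172942]), 'grasp_force': 0.0, 'grip_width': 0.08543966962473985}
```

View pics/top0.png

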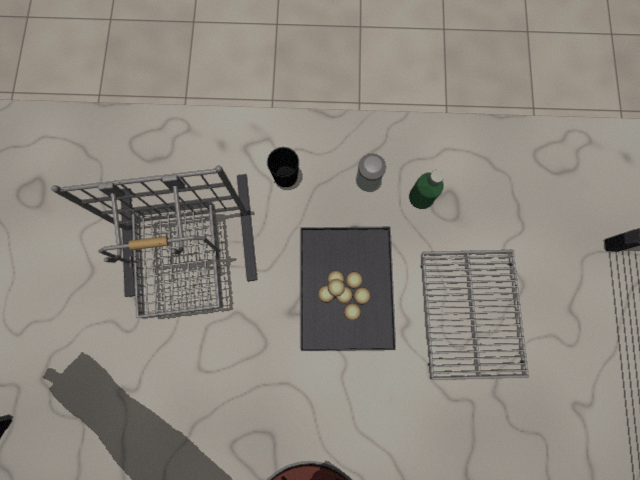

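View pics/side0.png

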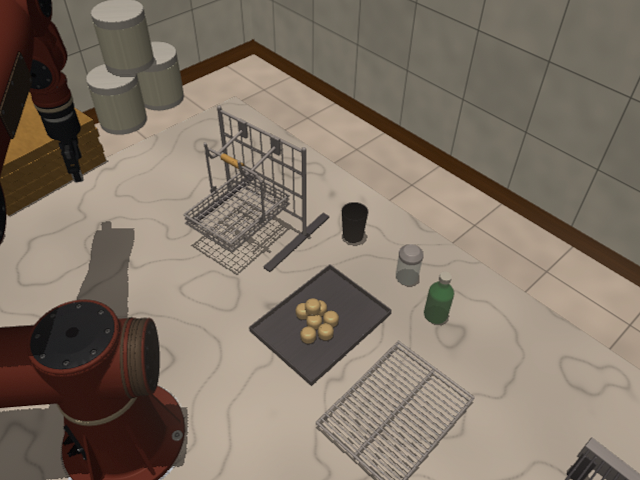

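```bash
cat > h.py <<'E'
import numpy as np,cv2
from scipy.spatial.transform import Rotation as R
from workcell import r,get_image,calibration
def cam(n,o=None):
    c=calibration(n)
    if n!="wrist":
        Rm=R.from_rotvec(c["rvec"]).as_matrix(); return c,Rm.T,-Rm.T@np.array(c["tvec"])
    o=o or r.observe(); T=np.array(c["tool_from_camera"]); Rt=R.from_rotvec(o["orientation"]).as_matrix()
    return c,Rt@T[:3,:3],Rt@T[:3,3]+o["position"]
def ray(n,uv,o=None):
    c,A,p=cam(n,o); d=A@np.array([(uv[0]-c["cx"])/c["fx"],(uv[1]-c["cy"])/c["fy"],1]); return p,d/np.linalg.norm(d)
def atz(n,uv,z,o=None):
    p,d=ray(n,uv,o); return p+d*(z-p[2])/d[2]
def tri(rays):
    A=sum(np.eye(3)-np.outer(d,d) for p,d in rays); b=sum((np.eye(3)-np.outer(d,d))@p for p,d in rays); return np.linalg.solve(A,b)
def proj(n,X,o=None):
    c,A,p=cam(n,o); q=A.T@(np.array(X)-p); return c["fx"]*q[0]/q[2]+c["cx"],c["fy"]*q[1]/q[2]+c["cy"]
def tool(v): # world vector -> tool axes
    return R.from_rotvec(r.observe()["orientation"]).inv().apply(v)
E
python3 - <<'E'
from h import *
np.set_printoptions(precision=4,suppress=True)
T=np.array([atz("top",u,.018) for u in[(301,228),(390,228),(395,349),(302,350)]]);print("tray",T,T.mean(0))
G=np.array([atz("top",u,.025) for u in[(421,252),(513,251),(527,376),(430,378)]]);print("grate",G,G.mean(0))
g=np.array([atz("side",u,.025) for u in[(317,425),(398,343),(473,401)]]);print("grate side",g,(g[0]+g[2])/2)
print("grip",tri([ray("top",(148,243)),ray("side",(231,161))]),atz("top",(148,243),.26),atz("side",(231,161),.26))
print("stand",atz("top",(57,189),.306),atz("top",(219,168),.306),atz("side",(220,109),.306),atz("side",(305,150),.306))
for n,u,z in[("cup",(283,155),.095),("shaker",(372,162),.106),("bottle",(432,180),.15)]: print(n,atz("top",u,z))
for u in[(335,279),(354,280),(326,294),(336,287),(345,296),(362,296),(352,312)]: print(u,atz("top",u,.031))
# tool axes now
print(R.from_rotvec(r.observe()["orientation"]).as_matrix())
E
```

```text
tray [[ 0.6334  0.0391  0.018 ]
 [ 0.6404 -0.1684  0.018 ]
 [ 0.3665 -0.1791  0.018 ]
 [ 0.3575  0.0257  0.018 ]] [ 0.4995 -0.0707  0.018 ]
grate [[ 0.5846 -0.2382  0.025 ]
 [ 0.594  -0.4493  0.025 ]
 [ 0.3193 -0.4633  0.025 ]
 [ 0.3083 -0.2533  0.025 ]] [ 0.4515 -0.351   0.025 ]
grate side [[ 0.3044 -0.2679  0.025 ]
 [ 0.5808 -0.2494  0.025 ]
 [ 0.5881 -0.4579  0.025 ]] [ 0.4463 -0.3629  0.025 ]
grip [0.5404 0.2955 0.2604] [0.5394 0.2965 0.26  ] [0.5417 0.2949 0.26  ]
stand [0.6185 0.443  0.306 ] [0.6655 0.1718 0.306 ] [0.618  0.4327 0.306 ] [0.6653 0.1612 0.306 ]
cup [0.781  0.0829 0.095 ]
shaker [ 0.7668 -0.1146  0.106 ]
bottle [ 0.7135 -0.2341  0.15  ]
(335, 279) [ 0.5152 -0.0426  0.031 ]
(354, 280) [ 0.5143 -0.0853  0.031 ]
(326, 294) [ 0.4809 -0.0233  0.031 ]
(336, 287) [ 0.4973 -0.0452  0.031 ]
(345, 296) [ 0.4779 -0.0658  0.031 ]
(362, 296) [ 0.4792 -0.1037  0.031 ]
(352, 312) [ 0.4432 -0.082   0.031 ]
[[-0.904   0.4276 -0.0006]
 [ 0.4276  0.904  -0.0008]
 [ 0.0002 -0.0009 -1.    ]]
```

Run:
```python
import cv2
a=cv2.imread("pics/top0.png");s=cv2.imread("pics/side0.png")
x=cv2.resize(a[150:330,40:250],(700,600),interpolation=2);cv2.imwrite("pics/c1.png",x)
```

```text
(no output)
```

View pics/c1.png

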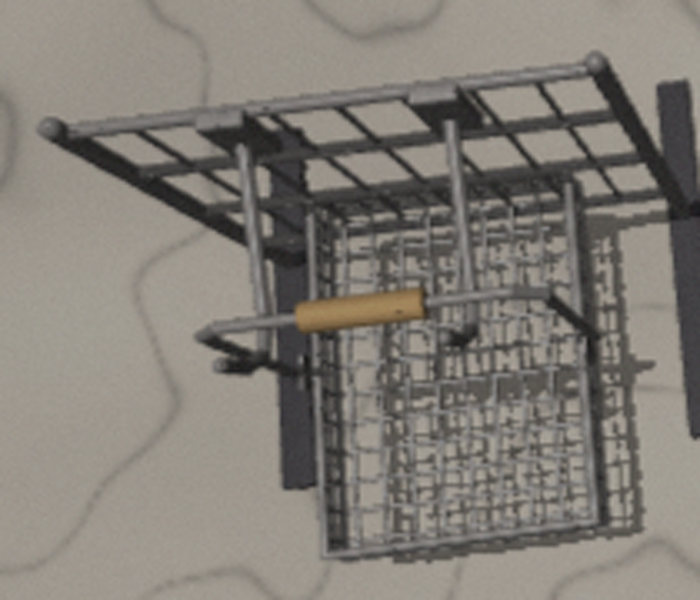

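Emit:
arm_command(
  series=[
    [[0, 0, -0.04], [0, 0, 0], 0.085],
    [[0, 0, -0.04], [0, 0, 0], 0.085],
    [[0, 0, -0.04], [0, 0, 0], 0.085],
    [[0, 0, -0.04], [0, 0, 0], 0.085],
    [[0, 0, 0], [0, 0, 5.5], 0.085],
  ],
)

```text
time_s: 0.57
position: [0.2573, 0.5433, 0.4087]
orientation: [0.832, 3.025, 0.018]
wrist_force: [0.1, 0.3, 2.1]
grip_width: 0.0852
grasp_force: 0.0
```

Emit:
arm_command(
  series=[
    [[0, 0, 0], [0, 0, 5.5], 0.085],
    [[0, 0, 0], [0, 0, 5.5], 0.085],
    [[0, 0, 0], [0, 0, 5.5], 0.085],
    [[0, 0, 0], [0, 0, 5.5], 0.085],
    [[0, 0, 0], [0, 0, 5.5], 0.085],
  ],
)

```text
time_s: 0.98
position: [0.2565, 0.5424, 0.399]
orientation: [-1.537, -2.74, 0.001]
wrist_force: [-0.1, 0.4, -0.9]
grip_width: 0.0851
grasp_force: 0.0
```

Emit:
arm_command(
  series=[
    [[0, 0, 0], [0, 0, 5.5], 0.085],
    [[0, 0, 0], [0, 0, 5.5], 0.085],
    [[0, 0, 0], [0, 0, 5.5], 0.085],
    [[0, 0, 0], [0, 0, 5.5], 0.085],
    [[-0.029, 0.024, 0], [0, 0, 0], 0.085],
  ],
)

```text
time_s: 1.4
position: [0.2818, 0.5202, 0.3988]
orientation: [-2.028, -2.397, 0.001]
wrist_force: [0.6, -0.7, -0.3]
grip_width: 0.0848
grasp_force: 0.0
```

Emit:
arm_command(
  series=[
    [[-0.029, 0.024, 0], [0, 0, 0], 0.085],
    [[-0.029, 0.024, 0], [0, 0, 0], 0.085],
    [[-0.029, 0.024, 0], [0, 0, 0], 0.085],
    [[-0.029, 0.024, 0], [0, 0, 0], 0.085],
    [[-0.029, 0.024, 0], [0, 0, 0], 0.085],
  ],
)

```text
time_s: 1.82
position: [0.4288, 0.3937, 0.3992]
orientation: [-2.026, -2.401, 0.0]
wrist_force: [0.1, -0.1, 0.8]
grip_width: 0.0852
grasp_force: 0.0
```

Emit:
arm_command(
  series=[
    [[-0.029, 0.024, 0], [0, 0, 0], 0.085],
    [[-0.029, 0.024, 0], [0, 0, 0], 0.085],
    [[-0.029, 0.024, 0], [0, 0, 0], 0.085],
    [[-0.029, 0.024, 0], [0, 0, 0], 0.085],
    [[0, 0, 0], [0, 0, 0], 0.085],
  ],
)

```text
time_s: 2.23
position: [0.5462, 0.2923, 0.3971]
orientation: [2.032, 2.396, -0.004]
wrist_force: [-0.7, 0.5, -0.6]
grip_width: 0.0849
grasp_force: 0.0
```

Run:
```python
from h import *
o=r.observe();cv2.imwrite("pics/w1.png",get_image("wrist"))
print(o["time_s"],o["position"],R.from_rotvec(o["orientation"]).as_matrix().round(3),o["q"].round(2))
print(proj("wrist",[.5404,.2955,.26],o))
```

```text
2.2333 [0.54615823 0.29225089 0.39709263] [[-0.163  0.987 -0.001]
 [ 0.987  0.163 -0.002]
 [-0.002 -0.002 -1.   ]] [ 0.28  0.29  0.6   1.88 -0.    1.69]
(np.float64(310.7899103541042), np.float64(225.09544785005735))
```

View pics/w1.png

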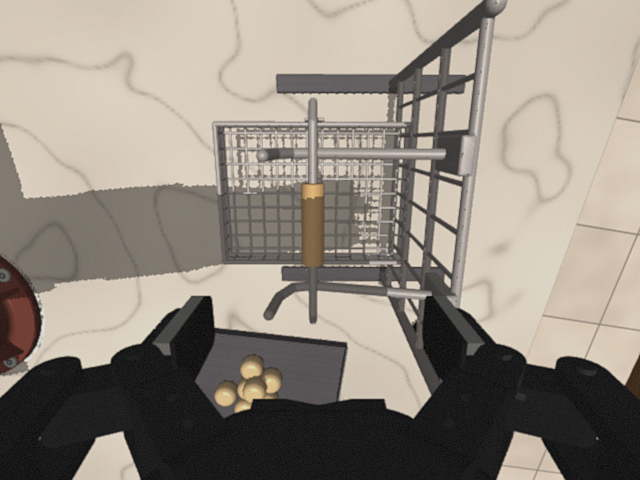

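Emit:
arm_command(
  series=[
    [[0, 0, 0.02], [0, 0, 0], 0.085],
    [[0, 0, 0.035], [0, 0, 0], 0.085],
    [[0, 0, 0.035], [0, 0, 0], 0.085],
    [[0, 0, 0.035], [0, 0, 0], 0.085],
    [[0, 0, 0.02], [0, 0, 0], 0.085],
  ],
)

```text
time_s: 2.7
position: [0.5399, 0.2973, 0.25]
orientation: [-2.023, -2.4, 0.005]
wrist_force: [-0.1, 0.1, -0.0]
grip_width: 0.0851
grasp_force: 0.0
```

Emit:
arm_command(
  series=[
    [[0, 0, 0.007], [0, 0, 0], 0.085],
    [[0, 0, 0], [0, 0, 0], 0.085],
    [[0, 0, 0], [0, 0, 0], 0.04],
    [[0, 0, 0], [0, 0, 0], 0.03],
    [[0, 0, 0], [0, 0, 0], 0.03],
  ],
)

```text
time_s: 3.12
position: [0.5427, 0.2973, 0.2495]
orientation: [2.025, 2.4, 0.004]
wrist_force: [0.6, 0.3, 0.1]
grip_width: 0.0515
grasp_force: 0.0
```

Emit:
arm_command(
  series=[
    [[0, 0, 0], [0, 0, 0], 0.03],
    [[0, 0, 0], [0, 0, 0], 0.02],
    [[0, 0, 0], [0, 0, 0], 0.01],
    [[0, 0, 0], [0, 0, 0], 0.005],
    [[0, 0, 0], [0, 0, 0], 0.005],
  ],
)

```text
time_s: 3.53
position: [0.542, 0.297, 0.2483]
orientation: [2.025, 2.401, 0.002]
wrist_force: [-2.0, -0.3, 6.0]
grip_width: 0.0164
grasp_force: 58.4
```

Emit:
arm_command(
  series=[
    [[0, 0, 0], [0, 0, 0], 0.005],
    [[0, 0, 0], [0, 0, 0], 0.005],
    [[0, 0, 0], [0, 0, 0], 0.005],
    [[0, 0, 0], [0, 0, 0], 0.005],
    [[0, 0, 0], [0, 0, 0], 0.005],
  ],
)

```text
time_s: 3.95
position: [0.542, 0.297, 0.2483]
orientation: [2.025, 2.401, 0.002]
wrist_force: [-2.7, -0.2, 5.2]
grip_width: 0.0162
grasp_force: 58.4
```

Emit:
arm_command(
  series=[
    [[0, 0, -0.006], [0, 0, 0], 0.005],
    [[0, 0, -0.01], [0, 0, 0], 0.005],
    [[0, 0, -0.012], [0, 0, 0], 0.005],
    [[0, 0, -0.012], [0, 0, 0], 0.005],
    [[0, 0, -0.012], [0, 0, 0], 0.005],
  ],
)

```text
time_s: 4.37
position: [0.5418, 0.2968, 0.2999]
orientation: [-2.026, -2.401, 0.001]
wrist_force: [0.8, 0.2, -5.6]
grip_width: 0.0161
grasp_force: 59.9
```

Emit:
arm_command(
  series=[
    [[0, 0, -0.012], [0, 0, 0], 0.005],
    [[0, 0, -0.012], [0, 0, 0], 0.005],
    [[0, 0, -0.012], [0, 0, 0], 0.005],
    [[0, 0, -0.008], [0, 0, 0], 0.005],
    [[0, 0, 0], [0, 0, 0], 0.005],
  ],
)

```text
time_s: 4.78
position: [0.5424, 0.297, 0.3454]
orientation: [2.025, 2.4, 0.003]
wrist_force: [0.7, 0.9, -5.2]
grip_width: 0.0162
grasp_force: 60.0
```

Run:
```python
from h import *
cv2.imwrite("pics/s1.png",cv2.resize(get_image("side")[60:300,120:400],(700,600)))
o=r.observe();print(o["position"],o["wrist_force"],o["grip_width"])
```

```text
[0.5423194  0.2970409  0.34410796] [ 0.33962726 -0.64392303 -5.46522927] 0.015888467349173357
```

View pics/s1.png

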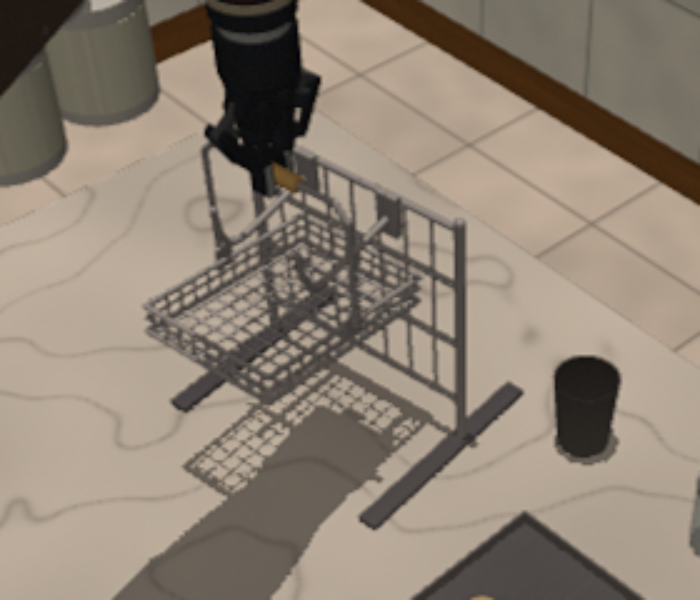

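Emit:
arm_command(
  series=[
    [[0, -0.005, 0], [0, 0, 0], 0.005],
    [[0, -0.01, 0], [0, 0, 0], 0.005],
    [[0, -0.015, 0], [0, 0, 0], 0.005],
    [[0, -0.02, 0], [0, 0, 0], 0.005],
    [[0, -0.02, 0], [0, 0, 0], 0.005],
  ],
)

```text
time_s: 5.25
position: [0.4716, 0.2848, 0.3419]
orientation: [-2.025, -2.4, 0.003]
wrist_force: [-0.6, 0.1, -3.7]
grip_width: 0.0162
grasp_force: 61.0
```

Emit:
arm_command(
  series=[
    [[0, -0.015, 0], [0, 0, 0], 0.005],
    [[0, -0.01, 0], [0, 0, 0], 0.005],
    [[0, -0.005, 0], [0, 0, 0], 0.005],
    [[0, 0, 0], [0, 0, 0], 0.005],
    [[0, 0, 0], [0, 0, 0], 0.005],
  ],
)

```text
time_s: 5.67
position: [0.4434, 0.2801, 0.3429]
orientation: [-2.026, -2.401, 0.0]
wrist_force: [-0.1, 0.2, -4.0]
grip_width: 0.0161
grasp_force: 61.0
```

Emit:
arm_command(
  series=[
    [[-0.005, -0.0008, 0], [0, 0, 0], 0.005],
    [[-0.01, -0.0016, 0], [0, 0, 0], 0.005],
    [[-0.016, -0.0025, 0], [0, 0, 0], 0.005],
    [[-0.022, -0.0034, 0], [0, 0, 0], 0.005],
    [[-0.0262, -0.0041, 0], [0, 0, 0], 0.005],
  ],
)

```text
time_s: 6.08
position: [0.4446, 0.1989, 0.343]
orientation: [-2.025, -2.402, 0.0]
wrist_force: [1.5, -0.8, -5.3]
grip_width: 0.0163
grasp_force: 61.0
```

Emit:
arm_command(
  series=[
    [[-0.0262, -0.0041, 0], [0, 0, 0], 0.005],
    [[-0.0262, -0.0041, 0], [0, 0, 0], 0.005],
    [[-0.0262, -0.0041, 0], [0, 0, 0], 0.005],
    [[-0.0262, -0.0041, 0], [0, 0, 0], 0.005],
    [[-0.0262, -0.0041, 0], [0, 0, 0], 0.005],
  ],
)

```text
time_s: 6.5
position: [0.4462, 0.0652, 0.3432]
orientation: [2.027, 2.4, -0.0]
wrist_force: [0.3, 0.2, -4.6]
grip_width: 0.0156
grasp_force: 61.0
```

Emit:
arm_command(
  series=[
    [[-0.0262, -0.0041, 0], [0, 0, 0], 0.005],
    [[-0.0262, -0.0041, 0], [0, 0, 0], 0.005],
    [[-0.0262, -0.0041, 0], [0, 0, 0], 0.005],
    [[-0.0262, -0.0041, 0], [0, 0, 0], 0.005],
    [[-0.0262, -0.0041, 0], [0, 0, 0], 0.005],
  ],
)

```text
time_s: 6.92
position: [0.4478, -0.0674, 0.3432]
orientation: [2.027, 2.4, -0.0]
wrist_force: [0.8, 0.3, -4.9]
grip_width: 0.0161
grasp_force: 61.0
```

Emit:
arm_command(
  series=[
    [[-0.0262, -0.0041, 0], [0, 0, 0], 0.005],
    [[-0.0262, -0.0041, 0], [0, 0, 0], 0.005],
    [[-0.0262, -0.0041, 0], [0, 0, 0], 0.005],
    [[-0.0262, -0.0041, 0], [0, 0, 0], 0.005],
    [[-0.0262, -0.0041, 0], [0, 0, 0], 0.005],
  ],
)

```text
time_s: 7.33
position: [0.4493, -0.2001, 0.3431]
orientation: [-2.027, -2.4, 0.0]
wrist_force: [0.2, 0.8, -5.2]
grip_width: 0.0163
grasp_force: 61.0
```

Emit:
arm_command(
  series=[
    [[-0.0262, -0.0041, 0], [0, 0, 0], 0.005],
    [[-0.0262, -0.0041, 0], [0, 0, 0], 0.005],
    [[-0.0262, -0.0041, 0], [0, 0, 0], 0.005],
    [[-0.0262, -0.0041, 0], [0, 0, 0], 0.005],
    [[-0.022, -0.0034, 0], [0, 0, 0], 0.005],
  ],
)

```text
time_s: 7.75
position: [0.4508, -0.3289, 0.3428]
orientation: [-2.027, -2.399, 0.001]
wrist_force: [0.7, 0.3, -5.3]
grip_width: 0.0158
grasp_force: 61.0
```

Emit:
arm_command(
  series=[
    [[-0.016, -0.0025, 0], [0, 0, 0], 0.005],
    [[-0.01, -0.0016, 0], [0, 0, 0], 0.005],
    [[-0.005, -0.0008, 0], [0, 0, 0], 0.005],
    [[0, 0, 0], [0, 0, 3.1], 0.005],
    [[0, 0, 0], [0, 0, 3.1], 0.005],
  ],
)

```text
time_s: 8.17
position: [0.4519, -0.3575, 0.3432]
orientation: [-2.155, -2.285, -0.001]
wrist_force: [0.7, 0.2, -4.7]
grip_width: 0.0164
grasp_force: 61.0
```

Emit:
arm_command(
  series=[
    [[0, 0, 0], [0, 0, 0], 0.005],
    [[0, 0, 0], [0, 0, 0], 0.005],
    [[0, 0, 0], [0, 0, 0], 0.005],
    [[0, 0, 0], [0, 0, 0], 0.005],
    [[0, 0, 0], [0, 0, 0], 0.005],
  ],
)

```text
time_s: 8.58
position: [0.4522, -0.3573, 0.3434]
orientation: [2.152, 2.289, 0.0]
wrist_force: [-0.2, 0.1, -4.4]
grip_width: 0.0161
grasp_force: 61.0
```

Run:
```python
from h import *
o=r.observe();cv2.imwrite("pics/t2.png",get_image("top"))
cv2.imwrite("pics/w2.png",get_image("wrist"))
a=cv2.resize(get_image("side")[180:480,200:520],(400,375))
b=cv2.resize(cv2.imread("pics/t2.png")[180:480,300:620],(400,375))
cv2.imwrite("pics/c2.png",np.hstack([b,a]))
print(o["time_s"],o["position"],R.from_rotvec(o["orientation"]).as_matrix().round(3),o["q"].round(2))
```

```text
8.5833 [ 0.45220171 -0.35732781  0.34337619] [[-0.062  0.998  0.   ]
 [ 0.998  0.062 -0.   ]
 [-0.     0.    -1.   ]] [-0.9   0.08  0.27  1.75  0.    0.61]
```

View pics/w2.png

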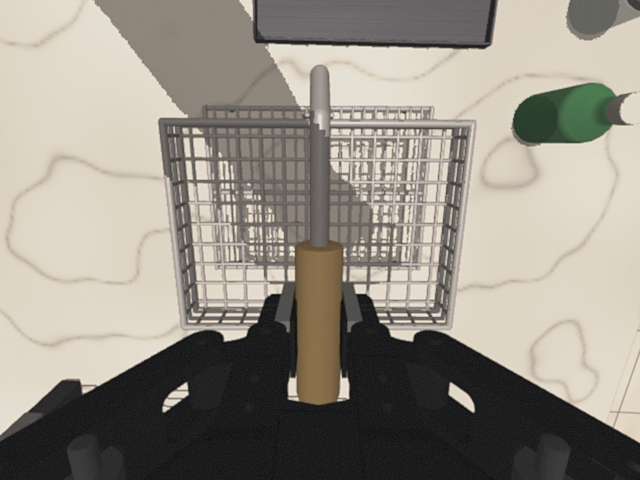

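Run:
```python
from h import *
a=atz("wrist",(205,108),.025);b=atz("wrist",(433,108),.025)
m=(a+b)/2;d=(b-a);L=np.linalg.norm(d);d/=L;print(a,b,L,np.arctan2(d[1],d[0]),"centre",m+.105*np.array([d[1],-d[0],0]))
rim=[ray("wrist",u) for u in[(161,121),(476,122),(452,327),(183,327)]]
P=np.array([atz("wrist",u,.212) for u in[(161,121),(476,122),(452,327),(183,327)]]);print(P,P.mean(0))
```

```text
[ 0.31037883 -0.25924437  0.025     ] [ 0.58494142 -0.24206288  0.025     ] 0.2750996575066474 0.06249621426376211 centre [ 0.45421796 -0.35544864  0.025     ]
[[ 0.33586114 -0.28232354  0.212     ]
 [ 0.56074336 -0.26893771  0.212     ]
 [ 0.57056501 -0.43234338  0.212     ]
 [ 0.34483979 -0.44634073  0.212     ]] [ 0.45300232 -0.35748634  0.212     ]
```

View pics/c2.png

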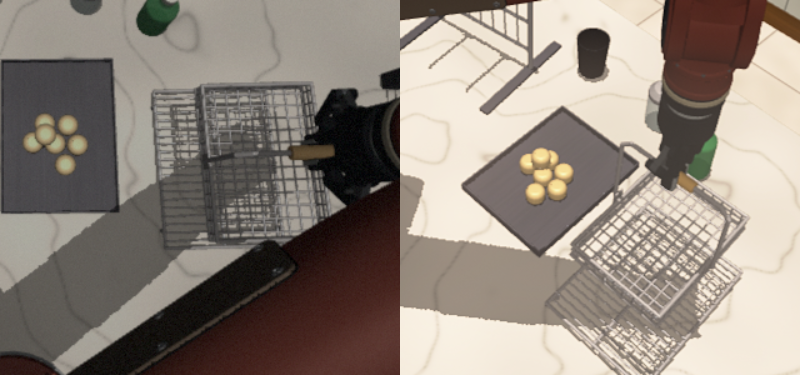

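Emit:
arm_command(
  series=[
    [[0, 0, 0.015], [0, 0, 0], 0.005],
    [[0, 0, 0.03], [0, 0, 0], 0.005],
    [[0, 0, 0.03], [0, 0, 0], 0.005],
    [[0, 0, 0.03], [0, 0, 0], 0.005],
    [[0, 0, 0.025], [0, 0, 0], 0.005],
  ],
)

```text
time_s: 9.15
position: [0.4518, -0.357, 0.211]
orientation: [-2.152, -2.287, -0.0]
wrist_force: [-0.2, -0.5, -4.7]
grip_width: 0.0162
grasp_force: 60.9
```

Emit:
arm_command(
  series=[
    [[0, 0, 0.01], [0, 0, 0], 0.005],
    [[0, 0, 0.005], [0, 0, 0], 0.005],
    [[0, 0, 0.003], [0, 0, 0], 0.005],
    [[0, 0, 0.002], [0, 0, 0], 0.005],
    [[0, 0, 0], [0, 0, 0], 0.005],
  ],
)

```text
time_s: 9.57
position: [0.4526, -0.3581, 0.1946]
orientation: [2.151, 2.287, -0.0]
wrist_force: [0.1, -0.3, -4.3]
grip_width: 0.0159
grasp_force: 60.9
```

Emit:
arm_command(
  series=[
    [[0, 0, 0.001], [0, 0, 0], 0.005],
    [[0, 0, 0.001], [0, 0, 0], 0.005],
    [[0, 0, 0], [0, 0, 0], 0.005],
    [[0, 0, 0], [0, 0, 0], 0.005],
    [[0, 0, 0], [0, 0, 0], 0.005],
  ],
)

```text
time_s: 9.98
position: [0.4525, -0.358, 0.1921]
orientation: [2.152, 2.287, -0.0]
wrist_force: [0.8, -1.8, -0.3]
grip_width: 0.0166
grasp_force: 61.4
```

Emit:
arm_command(
  series=[
    [[0, 0, 0], [0, 0, 0], 0.03],
    [[0, 0, 0], [0, 0, 0], 0.03],
    [[0, 0, 0], [0, 0, 0], 0.03],
    [[0, 0, 0], [0, 0, 0], 0.03],
    [[0, -0.01, 0.0005], [0, 0, 0], 0.03],
  ],
)

```text
time_s: 10.4
position: [0.4428, -0.3579, 0.1908]
orientation: [2.151, 2.289, 0.001]
wrist_force: [-0.6, -0.4, 0.0]
grip_width: 0.0299
grasp_force: 0.0
```

Emit:
arm_command(
  series=[
    [[0, -0.011, 0.001], [0, 0, 0], 0.03],
    [[0, -0.0105, 0.002], [0, 0, 0], 0.03],
    [[0, -0.01, 0.0025], [0, 0, 0], 0.03],
    [[0, -0.0195, 0.0075], [0, 0, 0], 0.03],
    [[0, -0.018, 0.0105], [0, 0, 0], 0.03],
  ],
)

```text
time_s: 10.82
position: [0.3723, -0.3625, 0.1677]
orientation: [2.151, 2.288, -0.001]
wrist_force: [0.1, -0.3, 0.5]
grip_width: 0.0301
grasp_force: 0.1
```

Emit:
arm_command(
  series=[
    [[0, -0.0165, 0.013], [0, 0, 0], 0.03],
    [[0, -0.0145, 0.0155], [0, 0, 0], 0.03],
    [[0, -0.012, 0.0175], [0, 0, 0], 0.03],
    [[0, -0.009, 0.019], [0, 0, 0], 0.03],
    [[0, -0.006, 0.02], [0, 0, 0], 0.03],
  ],
)

```text
time_s: 11.23
position: [0.3141, -0.366, 0.0817]
orientation: [2.153, 2.287, -0.001]
wrist_force: [0.6, -0.2, -1.0]
grip_width: 0.0298
grasp_force: 0.0
```

Emit:
arm_command(
  series=[
    [[0, 0, 0], [0, 0, 0], 0.03],
    [[0, 0, 0], [0, 0, 0], 0.045],
    [[0, 0, 0], [0, 0, 0], 0.045],
    [[0, 0, 0], [0, 0, 0], 0.045],
    [[0, 0, -0.02], [0, 0, 0], 0.045],
  ],
)

```text
time_s: 11.65
position: [0.3151, -0.3645, 0.1005]
orientation: [-2.15, -2.286, -0.002]
wrist_force: [0.1, 0.7, 0.2]
grip_width: 0.0451
grasp_force: 0.0
```

Emit:
arm_command(
  series=[
    [[0, 0, -0.04], [0, 0, 0], 0.045],
    [[0, 0, -0.04], [0, 0, 0], 0.045],
    [[0, 0, -0.04], [0, 0, 0], 0.06],
    [[0, 0, -0.04], [0, 0, 0], 0.07],
    [[0, 0, -0.02], [0, 0, 0], 0.07],
  ],
)

```text
time_s: 12.07
position: [0.3163, -0.3668, 0.2887]
orientation: [2.147, 2.284, -0.004]
wrist_force: [0.1, -0.8, 0.5]
grip_width: 0.0704
grasp_force: 0.0
```

Emit:
arm_command(
  series=[
    [[0, 0, 0], [0, 0, -6], 0.07],
    [[0, 0, 0], [0, 0, -6], 0.07],
    [[0, 0, 0], [0, 0, -6], 0.07],
    [[0, 0, 0], [0, 0, -6], 0.07],
    [[0, 0, 0], [0, 0, -6], 0.07],
  ],
)

```text
time_s: 12.48
position: [0.3159, -0.366, 0.2837]
orientation: [1.478, 2.77, -0.002]
wrist_force: [0.7, -0.3, 0.2]
grip_width: 0.0702
grasp_force: 0.0
```

Emit:
arm_command(
  series=[
    [[0, 0, 0], [0, 0, -6], 0.07],
    [[0, 0, 0], [0, 0, -6], 0.07],
    [[0, 0, 0], [0, 0, -6], 0.07],
    [[0, 0, 0], [0, 0, -6], 0.07],
    [[0, 0, 0], [0, 0, -6], 0.07],
  ],
)

```text
time_s: 12.9
position: [0.3159, -0.366, 0.2836]
orientation: [0.711, 3.059, -0.002]
wrist_force: [-0.1, 0.4, 0.5]
grip_width: 0.0703
grasp_force: 0.0
```

Emit:
arm_command(
  series=[
    [[0, 0, 0], [0, 0, -6], 0.07],
    [[0, 0, 0], [0, 0, -6], 0.07],
    [[0, 0, 0], [0, 0, -6], 0.07],
    [[0, 0, 0], [0, 0, -6], 0.07],
    [[0, 0, 0], [0, 0, -6], 0.07],
  ],
)

```text
time_s: 13.32
position: [0.3159, -0.366, 0.2836]
orientation: [-0.105, 3.139, -0.002]
wrist_force: [0.2, 0.7, -1.3]
grip_width: 0.0701
grasp_force: 0.0
```

Emit:
arm_command(
  series=[
    [[-0.018, 0.029, 0.003], [0, 0, 0], 0.07],
    [[-0.018, 0.029, 0.003], [0, 0, 0], 0.07],
    [[-0.018, 0.029, 0.003], [0, 0, 0], 0.07],
    [[-0.018, 0.029, 0.003], [0, 0, 0], 0.07],
    [[-0.018, 0.029, 0.003], [0, 0, 0], 0.07],
  ],
)

```text
time_s: 13.73
position: [0.3974, -0.2143, 0.2686]
orientation: [-0.096, 3.138, -0.002]
wrist_force: [0.9, -0.6, -1.4]
grip_width: 0.0699
grasp_force: 0.0
```

Emit:
arm_command(
  series=[
    [[-0.018, 0.029, 0.003], [0, 0, 0], 0.07],
    [[-0.018, 0.029, 0.003], [0, 0, 0], 0.07],
    [[-0.018, 0.029, 0.003], [0, 0, 0], 0.07],
    [[-0.018, 0.029, 0.003], [0, 0, 0], 0.07],
    [[-0.018, 0.029, 0.003], [0, 0, 0], 0.07],
  ],
)

```text
time_s: 14.15
position: [0.4785, -0.0636, 0.2537]
orientation: [-0.097, 3.138, -0.001]
wrist_force: [0.6, -0.7, 0.2]
grip_width: 0.0698
grasp_force: 0.0
```

Emit:
arm_command(
  series=[
    [[0, 0, 0], [0, 0, 0], 0.07],
    [[0, 0, 0], [0, 0, 0], 0.07],
    [[0, 0, 0], [0, 0, 0], 0.07],
    [[0, 0, 0], [0, 0, 0], 0.07],
    [[0, 0, 0], [0, 0, 0], 0.07],
  ],
)

```text
time_s: 14.57
position: [0.4774, -0.0664, 0.2528]
orientation: [-0.093, 3.14, -0.001]
wrist_force: [0.2, 0.2, 0.2]
grip_width: 0.0701
grasp_force: 0.0
```

Run:
```python
from h import *
o=r.observe();w=get_image("wrist");t=get_image("top")
cv2.imwrite("pics/w3.png",w);cv2.imwrite("pics/t3.png",t)
b=cv2.resize(t[200:400,300:560],(585,450));cv2.imwrite("pics/c3.png",b)
print(o["time_s"],o["position"].tolist(),o["orientation"].tolist(),R.from_rotvec(o["orientation"]).as_matrix().round(3))
```

```text
14.5667 [0.47735958045777427, -0.06642380514700305, 0.25278633377283505] [-0.09308259335907083, 3.1395166641651837, -0.0005895281537918028] [[-0.998 -0.059  0.001]
 [-0.059  0.998 -0.   ]
 [-0.001 -0.    -1.   ]]
```

View pics/w3.png

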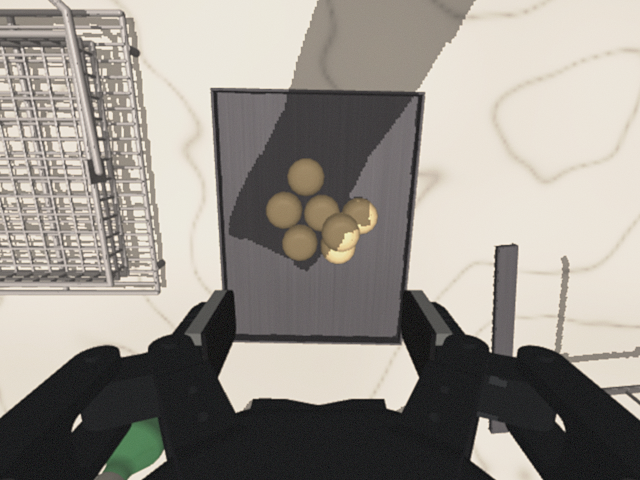

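View pics/c3.png

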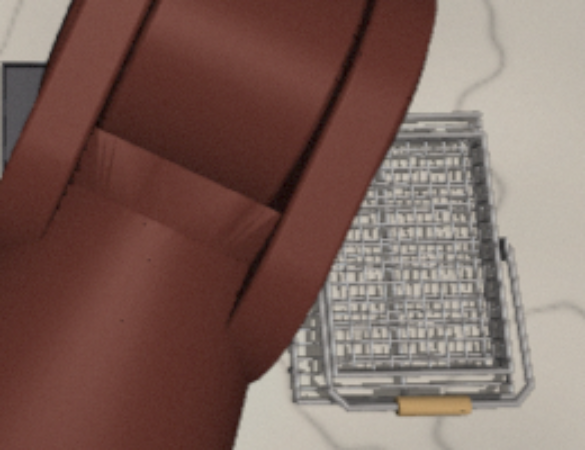

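Run:
```python
from h import *
f=lambda u:(300+u[0]/2.25,200+u[1]/2.25)
a,b,c=[atz("top",f(u),.061) for u in[(483,115),(513,372),(328,374)]];print(a,b,c,"centre",(a+c)/2)
for u,z in[((305,177),.02),((284,210),.02),((322,212),.02),((299,243),.02),((360,215),.02),((338,248),.02),((340,232),.048)]:print(u,atz("wrist",u,z).round(4))
```

```text
[ 0.58667161 -0.43694623  0.061     ] [ 0.34354522 -0.4502874   0.061     ] [ 0.33605729 -0.27781224  0.061     ] centre [ 0.46136445 -0.35737924  0.061     ]
(305, 177) [ 0.4462 -0.0818  0.02  ]
(284, 210) [ 0.482  -0.1022  0.02  ]
(322, 212) [ 0.4817 -0.062   0.02  ]
(299, 243) [ 0.5172 -0.0847  0.02  ]
(360, 215) [ 0.4825 -0.0216  0.02  ]
(338, 248) [ 0.5203 -0.0421  0.02  ]
(340, 232) [ 0.4952 -0.0435  0.048 ]
```

Emit:
arm_command(
  series=[
    [[-0.0095, 0.011, 0], [0, 0, 0], 0.06],
    [[-0.0095, 0.011, 0], [0, 0, 0], 0.06],
    [[0, 0, 0.04], [0, 0, 0], 0.06],
    [[0, 0, 0.04], [0, 0, 0], 0.06],
    [[0, 0, 0.04], [0, 0, 0], 0.06],
  ],
)

```text
time_s: 15.08
position: [0.4955, -0.0429, 0.1315]
orientation: [-0.094, 3.138, -0.001]
wrist_force: [0.5, -0.7, -0.9]
grip_width: 0.0599
grasp_force: 0.0
```

Emit:
arm_command(
  series=[
    [[0, 0, 0.04], [0, 0, 0], 0.06],
    [[0, 0, 0.03], [0, 0, 0], 0.06],
    [[0, 0, 0.015], [0, 0, 0], 0.06],
    [[0, 0, 0.006], [0, 0, 0], 0.06],
    [[0, 0, 0], [0, 0, 0], 0.06],
  ],
)

```text
time_s: 15.5
position: [0.494, -0.0424, 0.0401]
orientation: [0.094, -3.138, -0.001]
wrist_force: [0.3, 0.3, -0.4]
grip_width: 0.0598
grasp_force: 0.0
```

Emit:
arm_command(
  series=[
    [[0, 0, 0], [0, 0, 0], 0.05],
    [[0, 0, 0], [0, 0, 0], 0.042],
    [[0, 0, 0], [0, 0, 0], 0.03],
    [[0, 0, 0], [0, 0, 0], 0.025],
    [[0, 0, 0], [0, 0, 0], 0.025],
  ],
)

```text
time_s: 15.92
position: [0.4965, -0.0429, 0.0435]
orientation: [-0.095, 3.137, -0.002]
wrist_force: [-1.3, -0.7, 5.5]
grip_width: 0.0365
grasp_force: 59.8
```

Emit:
arm_command(
  series=[
    [[0, 0, -0.01], [0, 0, 0], 0.025],
    [[0, 0, -0.025], [0, 0, 0], 0.025],
    [[0, 0, -0.03], [0, 0, 0], 0.025],
    [[0, 0, -0.025], [0, 0, 0], 0.025],
    [[0, 0, -0.01], [0, 0, 0], 0.025],
  ],
)

```text
time_s: 16.33
position: [0.4969, -0.0429, 0.1465]
orientation: [-0.096, 3.134, -0.003]
wrist_force: [0.6, -0.1, 1.2]
grip_width: 0.0365
grasp_force: 60.0
```

Emit:
arm_command(
  series=[
    [[0.006, -0.0345, 0], [0, 0, 0], 0.025],
    [[0.006, -0.0345, 0], [0, 0, 0], 0.025],
    [[0.006, -0.0345, 0], [0, 0, 0], 0.025],
    [[0.006, -0.0345, 0], [0, 0, 0], 0.025],
    [[0.006, -0.0345, 0], [0, 0, 0], 0.025],
  ],
)

```text
time_s: 16.75
position: [0.4753, -0.2179, 0.1418]
orientation: [-0.096, 3.139, -0.001]
wrist_force: [0.1, -0.3, 0.4]
grip_width: 0.0361
grasp_force: 60.0
```

Emit:
arm_command(
  series=[
    [[0.006, -0.0345, 0], [0, 0, 0], 0.025],
    [[0.006, -0.0345, 0], [0, 0, 0], 0.025],
    [[0.006, -0.0345, 0], [0, 0, 0], 0.025],
    [[0.006, -0.0345, 0], [0, 0, 0], 0.025],
    [[0.006, -0.0345, 0], [0, 0, 0], 0.025],
  ],
)

```text
time_s: 17.17
position: [0.4557, -0.3921, 0.1416]
orientation: [-0.095, 3.14, -0.0]
wrist_force: [0.3, 0.4, -0.4]
grip_width: 0.0366
grasp_force: 60.0
```

Emit:
arm_command(
  series=[
    [[0, 0, 0], [0, 0, 0], 0.025],
    [[0, 0, 0], [0, 0, 0], 0.025],
    [[0, 0, 0], [0, 0, 0], 0.025],
    [[0, 0, 0], [0, 0, 0], 0.025],
    [[0, 0, 0], [0, 0, 0], 0.025],
  ],
)

```text
time_s: 17.58
position: [0.4566, -0.3892, 0.1416]
orientation: [-0.098, 3.14, 0.0]
wrist_force: [-0.5, -0.2, 0.1]
grip_width: 0.0361
grasp_force: 60.2
```

Run:
```python
from h import *
o=r.observe();w=get_image("wrist")
cv2.imwrite("pics/w4.png",w)
print(o["position"].tolist())
for b in[(.115,.085),(-.115,.085),(-.115,-.085),(.115,-.085)]:
    X=np.array([.453,-.3575,.061])+b[0]*np.array([.998,.062,0])+b[1]*np.array([-.062,.998,0]);print(b,np.round(proj("wrist",X,o)))
```

```text
[0.45660968114484835, -0.3891945527739827, 0.14156776076946634]
(0.115, 0.085) [479. 400.]
(-0.115, 0.085) [531.  49.]
(-0.115, -0.085) [222.  48.]
(0.115, -0.085) [245. 400.]
```

View pics/w4.png

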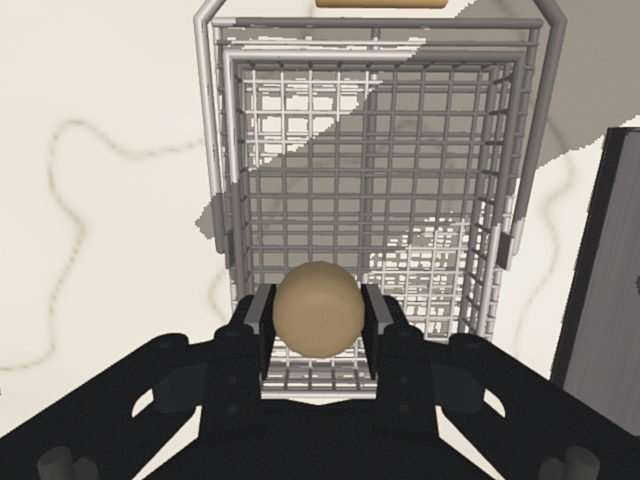

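Emit:
arm_command(
  series=[
    [[0, 0, 0.03], [0, 0, 0], 0.025],
    [[0, 0, 0.03], [0, 0, 0], 0.025],
    [[0, 0, 0.025], [0, 0, 0], 0.025],
    [[0, 0, 0.01], [0, 0, 0], 0.025],
    [[0, 0, 0.005], [0, 0, 0], 0.025],
  ],
)

```text
time_s: 18.05
position: [0.4555, -0.3884, 0.0414]
orientation: [0.097, -3.138, -0.004]
wrist_force: [-15.5, 18.5, 43.6]
grip_width: 0.0364
grasp_force: 64.2
```

Emit:
arm_command(
  series=[
    [[0, 0, 0], [0, 0, 0], 0.025],
    [[0, 0, 0], [0, 0, 0], 0.025],
    [[0, 0, 0], [0, 0, 0], 0.046],
    [[0, 0, 0], [0, 0, 0], 0.046],
    [[0, 0, 0], [0, 0, 0], 0.046],
  ],
)

```text
time_s: 18.47
position: [0.4564, -0.3905, 0.0418]
orientation: [-0.096, 3.14, -0.001]
wrist_force: [0.1, 0.2, 0.4]
grip_width: 0.0457
grasp_force: 0.0
```

Emit:
arm_command(
  series=[
    [[0, 0, -0.02], [0, 0, 0], 0.046],
    [[0, 0, -0.04], [0, 0, 0], 0.046],
    [[0, 0, -0.04], [0, 0, 0], 0.055],
    [[0, 0, -0.02], [0, 0, 0], 0.055],
    [[0, 0, 0], [0, 0, 0], 0.055],
  ],
)

```text
time_s: 18.88
position: [0.4579, -0.3926, 0.1678]
orientation: [-0.095, 3.135, -0.011]
wrist_force: [-0.3, -0.4, 1.5]
grip_width: 0.0554
grasp_force: 0.0
```

Emit:
arm_command(
  series=[
    [[-0.0042, 0.0323, -0.004], [0, 0, 0], 0.055],
    [[-0.0042, 0.0323, -0.004], [0, 0, 0], 0.055],
    [[-0.0042, 0.0323, -0.004], [0, 0, 0], 0.055],
    [[-0.0042, 0.0323, -0.004], [0, 0, 0], 0.055],
    [[-0.0042, 0.0323, -0.004], [0, 0, 0], 0.055],
  ],
)

```text
time_s: 19.3
position: [0.467, -0.2264, 0.181]
orientation: [0.095, -3.14, -0.001]
wrist_force: [-0.0, 1.0, -0.6]
grip_width: 0.055
grasp_force: 0.0
```

Emit:
arm_command(
  series=[
    [[-0.0042, 0.0323, -0.004], [0, 0, 0], 0.055],
    [[-0.0042, 0.0323, -0.004], [0, 0, 0], 0.055],
    [[-0.0042, 0.0323, -0.004], [0, 0, 0], 0.055],
    [[-0.0042, 0.0323, -0.004], [0, 0, 0], 0.055],
    [[-0.0042, 0.0323, -0.004], [0, 0, 0], 0.055],
  ],
)

```text
time_s: 19.72
position: [0.4782, -0.0638, 0.2012]
orientation: [-0.095, 3.14, 0.0]
wrist_force: [0.4, 0.3, 0.0]
grip_width: 0.0546
grasp_force: 0.0
```

Emit:
arm_command(
  series=[
    [[0, 0, 0], [0, 0, 0], 0.055],
    [[0, 0, 0], [0, 0, 0], 0.055],
    [[0, 0, 0], [0, 0, 0], 0.055],
    [[0, 0, 0], [0, 0, 0], 0.055],
    [[0, 0, 0], [0, 0, 0], 0.055],
  ],
)

```text
time_s: 20.13
position: [0.4783, -0.0663, 0.2009]
orientation: [0.093, -3.14, -0.0]
wrist_force: [0.5, 0.2, -0.4]
grip_width: 0.0548
grasp_force: 0.0
```

```bash
cat > look.py <<'E'
from h import *
import sys
z=float(sys.argv[2]) if len(sys.argv)>2 else .02
o=r.observe();w=get_image("wrist");s=get_image("side");cv2.imwrite(f"pics/{sys.argv[1]}_s.png",s)
hsv=cv2.cvtColor(w,cv2.COLOR_BGR2HSV)
m=cv2.inRange(hsv,(12,75,60),(32,255,255));m=cv2.medianBlur(m,5)
c=calibration("wrist");rad=.0195*c["fx"]/(o["position"][2]+.134*.963+.02-z)
k=int(rad);tm=np.zeros((2*k+9,2*k+9),np.uint8);cv2.circle(tm,(k+4,k+4),k,255,-1)
g=cv2.GaussianBlur(cv2.cvtColor(w,cv2.COLOR_BGR2GRAY),(3,3),1);g[cv2.dilate(m,np.ones((5,5)))==0]=0
C=cv2.HoughCircles(g,cv2.HOUGH_GRADIENT,1,rad*1.1,param1=80,param2=11,minRadius=int(rad*.85),maxRadius=int(rad*1.2))
R0=R.from_rotvec(o["orientation"]).as_matrix();print("t",o["time_s"],"pos",o["position"].round(4),"yaw_y",np.degrees(np.arctan2(R0[1,1],R0[0,1])).round(1),"rad",round(rad,1))
for u,v,q in (C[0] if C is not None else []):
    if m[int(min(v,479)),int(u)]==0: continue
    X=atz("wrist",(u,v),z,o);d=R0.T@(X-o["position"]);print(np.round([u,v,q]),X[:2].round(4),"tool dx,dy",d[:2].round(4))
    cv2.circle(w,(int(u),int(v)),int(q),(0,0,255),1)
cv2.imwrite(f"pics/{sys.argv[1]}.png",w)
E
python3 look.py l5
```

```text
t 20.1333 pos [ 0.4783 -0.0663  0.2009] yaw_y 93.4 rad 20.8
[276. 218.  21.] [ 0.4809 -0.1041] tool dx,dy [-0.0005 -0.038 ]
[296. 256.  22.] [ 0.5163 -0.0843] tool dx,dy [-0.0369 -0.0203]
[302. 182.  21.] [ 0.446  -0.0821] tool dx,dy [ 0.0331 -0.0139]
[364. 228.  24.] [ 0.4844 -0.0231] tool dx,dy [-0.0088  0.0427]
[322. 226.  24.] [ 0.4849 -0.0618] tool dx,dy [-0.007   0.0041]
[338. 258.  23.] [ 0.5149 -0.0457] tool dx,dy [-0.0379  0.0183]
```

View pics/l5.png

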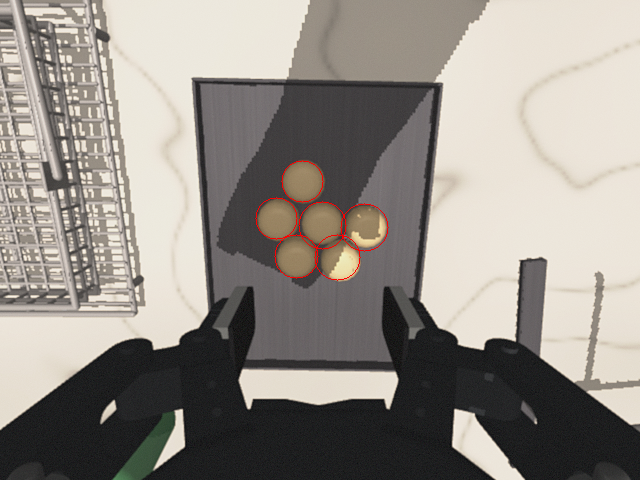

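Emit:
arm_command(
  series=[
    [[0.0165, -0.007, 0], [0, 0, 0], 0.06],
    [[0.0165, -0.007, 0], [0, 0, 0], 0.06],
    [[0, 0, 0.04], [0, 0, 0], 0.06],
    [[0, 0, 0.04], [0, 0, 0], 0.06],
    [[0, 0, 0.04], [0, 0, 0], 0.06],
  ],
)

```text
time_s: 20.65
position: [0.4467, -0.0823, 0.0804]
orientation: [-0.093, 3.138, -0.002]
wrist_force: [1.0, -0.4, 0.3]
grip_width: 0.0599
grasp_force: 0.0
```

Emit:
arm_command(
  series=[
    [[0, 0, 0.035], [0, 0, 0], 0.06],
    [[0, 0, 0.02], [0, 0, 0], 0.06],
    [[0, 0, 0.009], [0, 0, 0], 0.06],
    [[0, 0, 0.003], [0, 0, 0], 0.06],
    [[0, 0, 0], [0, 0, 0], 0.05],
  ],
)

```text
time_s: 21.07
position: [0.4465, -0.0816, 0.0146]
orientation: [-0.095, 3.14, 0.0]
wrist_force: [-0.3, 0.1, 0.5]
grip_width: 0.0505
grasp_force: 0.0
```

Emit:
arm_command(
  series=[
    [[0, 0, 0], [0, 0, 0], 0.042],
    [[0, 0, 0], [0, 0, 0], 0.03],
    [[0, 0, 0], [0, 0, 0], 0.025],
    [[0, 0, 0], [0, 0, 0], 0.025],
    [[0, 0, 0], [0, 0, 0], 0.025],
  ],
)

```text
time_s: 21.48
position: [0.4478, -0.0821, 0.0164]
orientation: [-0.095, 3.137, -0.003]
wrist_force: [-1.3, -0.0, 6.6]
grip_width: 0.0362
grasp_force: 60.0
```

Emit:
arm_command(
  series=[
    [[0, 0, -0.01], [0, 0, 0], 0.025],
    [[0, 0, -0.03], [0, 0, 0], 0.025],
    [[0, 0, -0.035], [0, 0, 0], 0.025],
    [[0, 0, -0.03], [0, 0, 0], 0.025],
    [[0, 0, -0.015], [0, 0, 0], 0.025],
  ],
)

```text
time_s: 21.9
position: [0.4479, -0.082, 0.1397]
orientation: [-0.096, 3.135, -0.004]
wrist_force: [0.3, -0.6, 0.2]
grip_width: 0.0364
grasp_force: 60.0
```

Emit:
arm_command(
  series=[
    [[0.0079, -0.0309, 0], [0, 0, 0], 0.025],
    [[0.0079, -0.0309, 0], [0, 0, 0], 0.025],
    [[0.0079, -0.0309, 0], [0, 0, 0], 0.025],
    [[0.0079, -0.0309, 0], [0, 0, 0], 0.025],
    [[0.0079, -0.0309, 0], [0, 0, 0], 0.025],
  ],
)

```text
time_s: 22.32
position: [0.4162, -0.2396, 0.1359]
orientation: [-0.096, 3.139, -0.002]
wrist_force: [-0.4, -0.2, -0.7]
grip_width: 0.036
grasp_force: 60.1
```

Emit:
arm_command(
  series=[
    [[0.0079, -0.0309, 0], [0, 0, 0], 0.025],
    [[0.0079, -0.0309, 0], [0, 0, 0], 0.025],
    [[0.0079, -0.0309, 0], [0, 0, 0], 0.025],
    [[0.0079, -0.0309, 0], [0, 0, 0], 0.025],
    [[0.0079, -0.0309, 0], [0, 0, 0], 0.025],
  ],
)

```text
time_s: 22.73
position: [0.3859, -0.3964, 0.1357]
orientation: [-0.095, 3.139, -0.002]
wrist_force: [0.2, 0.4, -1.3]
grip_width: 0.0366
grasp_force: 60.1
```

Emit:
arm_command(
  series=[
    [[0, 0, 0], [0, 0, 0], 0.025],
    [[0, 0, 0], [0, 0, 0], 0.025],
    [[0, 0, 0.03], [0, 0, 0], 0.025],
    [[0, 0, 0.03], [0, 0, 0], 0.025],
    [[0, 0, 0.02], [0, 0, 0], 0.025],
  ],
)

```text
time_s: 23.15
position: [0.3864, -0.393, 0.0529]
orientation: [0.097, -3.14, -0.002]
wrist_force: [0.4, 0.2, -1.2]
grip_width: 0.0362
grasp_force: 60.2
```

Emit:
arm_command(
  series=[
    [[0, 0, 0.006], [0, 0, 0], 0.025],
    [[0, 0, 0.002], [0, 0, 0], 0.025],
    [[0, 0, 0.002], [0, 0, 0], 0.025],
    [[0, 0, 0.001], [0, 0, 0], 0.025],
    [[0, 0, 0], [0, 0, 0], 0.025],
  ],
)

```text
time_s: 23.57
position: [0.3869, -0.3952, 0.0448]
orientation: [-0.096, 3.139, -0.003]
wrist_force: [-0.5, 0.7, 0.2]
grip_width: 0.0362
grasp_force: 60.2
```

Emit:
arm_command(
  series=[
    [[0, 0, 0.0015], [0, 0, 0], 0.025],
    [[0, 0, 0], [0, 0, 0], 0.03],
    [[0, 0, 0], [0, 0, 0], 0.046],
    [[0, 0, 0], [0, 0, 0], 0.046],
    [[0, 0, 0], [0, 0, 0], 0.046],
  ],
)

```text
time_s: 23.98
position: [0.3863, -0.3946, 0.0419]
orientation: [-0.095, 3.14, -0.0]
wrist_force: [-0.5, 0.4, -0.0]
grip_width: 0.0457
grasp_force: 0.0
```

Emit:
arm_command(
  series=[
    [[0, 0, -0.02], [0, 0, 0], 0.046],
    [[0, 0, -0.04], [0, 0, 0], 0.046],
    [[0, 0, -0.04], [0, 0, 0], 0.055],
    [[0, 0, -0.02], [0, 0, 0], 0.055],
    [[-0.0112, 0.0323, -0.004], [0, 0, 0], 0.055],
  ],
)

```text
time_s: 24.4
position: [0.3958, -0.367, 0.1709]
orientation: [-0.089, 3.137, -0.013]
wrist_force: [1.6, -0.6, 1.3]
grip_width: 0.0549
grasp_force: 0.0
```

Emit:
arm_command(
  series=[
    [[-0.0112, 0.0323, -0.004], [0, 0, 0], 0.055],
    [[-0.0112, 0.0323, -0.004], [0, 0, 0], 0.055],
    [[-0.0112, 0.0323, -0.004], [0, 0, 0], 0.055],
    [[-0.0112, 0.0323, -0.004], [0, 0, 0], 0.055],
    [[-0.0112, 0.0323, -0.004], [0, 0, 0], 0.055],
  ],
)

```text
time_s: 24.82
position: [0.4417, -0.1955, 0.1861]
orientation: [-0.095, 3.14, -0.0]
wrist_force: [0.9, -0.8, -0.6]
grip_width: 0.055
grasp_force: 0.0
```

Emit:
arm_command(
  series=[
    [[-0.0112, 0.0323, -0.004], [0, 0, 0], 0.055],
    [[-0.0112, 0.0323, -0.004], [0, 0, 0], 0.055],
    [[-0.0112, 0.0323, -0.004], [0, 0, 0], 0.055],
    [[-0.0112, 0.0323, -0.004], [0, 0, 0], 0.055],
    [[0, 0, 0], [0, 0, -6.5], 0.055],
  ],
)

```text
time_s: 25.23
position: [0.4795, -0.0607, 0.2029]
orientation: [-0.272, 3.128, 0.002]
wrist_force: [-0.4, -1.2, 0.3]
grip_width: 0.0548
grasp_force: 0.0
```

Emit:
arm_command(
  series=[
    [[0, 0, 0], [0, 0, -6.5], 0.055],
    [[0, 0, 0], [0, 0, -6.5], 0.055],
    [[0, 0, 0], [0, 0, -6.5], 0.055],
    [[0, 0, 0], [0, 0, -6.5], 0.055],
    [[0, 0, 0], [0, 0, -6.5], 0.055],
  ],
)

```text
time_s: 25.65
position: [0.4784, -0.0653, 0.2018]
orientation: [-1.147, 2.925, 0.0]
wrist_force: [0.2, -0.5, 0.3]
grip_width: 0.0551
grasp_force: 0.0
```

Emit:
arm_command(
  series=[
    [[0, 0, 0], [0, 0, -6.5], 0.055],
    [[0, 0, 0], [0, 0, -6.5], 0.055],
    [[0, 0, 0], [0, 0, 0], 0.055],
    [[0, 0, 0], [0, 0, 0], 0.055],
    [[0, 0, 0], [0, 0, 0], 0.055],
  ],
)

```text
time_s: 26.07
position: [0.4784, -0.0654, 0.2018]
orientation: [-1.457, 2.783, 0.0]
wrist_force: [-0.1, -0.4, -0.0]
grip_width: 0.0552
grasp_force: 0.0
```

```bash
python3 look.py l6
```

```text
t 26.0667 pos [ 0.4784 -0.0654  0.2018] yaw_y 145.3 rad 20.8
[272. 224.  23.] [ 0.5168 -0.0847] tool dx,dy [-0.0059 -0.0426]
[316. 222.  20.] [ 0.4831 -0.0638] tool dx,dy [-0.004 -0.003]
[296. 262.  20.] [ 0.5203 -0.0435] tool dx,dy [-0.0418 -0.022 ]
[292. 186.  22.] [ 0.4815 -0.1038] tool dx,dy [ 0.0298 -0.0244]
```

Emit:
arm_command(
  series=[
    [[0.0149, -0.0122, 0], [0, 0, 0], 0.052],
    [[0.0149, -0.0122, 0], [0, 0, 0], 0.052],
    [[0, 0, 0.04], [0, 0, 0], 0.052],
    [[0, 0, 0.04], [0, 0, 0], 0.052],
    [[0, 0, 0.04], [0, 0, 0], 0.052],
  ],
)

```text
time_s: 26.58
position: [0.4821, -0.1043, 0.0809]
orientation: [-1.458, 2.781, -0.002]
wrist_force: [0.2, 0.1, -0.6]
grip_width: 0.0518
grasp_force: 0.0
```

Emit:
arm_command(
  series=[
    [[0, 0, 0.035], [0, 0, 0], 0.052],
    [[0, 0, 0.02], [0, 0, 0], 0.052],
    [[0, 0, 0.01], [0, 0, 0], 0.052],
    [[0, 0, 0.003], [0, 0, 0], 0.052],
    [[0, 0, 0], [0, 0, 0], 0.05],
  ],
)

```text
time_s: 27.0
position: [0.4818, -0.1038, 0.0141]
orientation: [-1.461, 2.781, 0.0]
wrist_force: [-0.0, 0.0, 0.9]
grip_width: 0.0499
grasp_force: 0.0
```

Emit:
arm_command(
  series=[
    [[0, 0, 0], [0, 0, 0], 0.042],
    [[0, 0, 0], [0, 0, 0], 0.03],
    [[0, 0, 0], [0, 0, 0], 0.025],
    [[0, 0, 0], [0, 0, 0], 0.025],
    [[0, 0, 0], [0, 0, 0], 0.025],
  ],
)

```text
time_s: 27.42
position: [0.4832, -0.1045, 0.016]
orientation: [-1.461, 2.779, -0.004]
wrist_force: [-0.9, -0.4, 7.0]
grip_width: 0.0361
grasp_force: 60.2
```

Emit:
arm_command(
  series=[
    [[0, 0, -0.01], [0, 0, 0], 0.025],
    [[0, 0, -0.03], [0, 0, 0], 0.025],
    [[0, 0, -0.035], [0, 0, 0], 0.025],
    [[0, 0, -0.03], [0, 0, 0], 0.025],
    [[0, 0, -0.015], [0, 0, 6.5], 0.025],
  ],
)

```text
time_s: 27.83
position: [0.4833, -0.1045, 0.1393]
orientation: [-1.303, 2.854, -0.007]
wrist_force: [0.6, 0.5, 0.3]
grip_width: 0.0362
grasp_force: 60.0
```

Emit:
arm_command(
  series=[
    [[0, 0, 0], [0, 0, 6.5], 0.025],
    [[0, 0, 0], [0, 0, 6.5], 0.025],
    [[0, 0, 0], [0, 0, 6.5], 0.025],
    [[0, 0, 0], [0, 0, 6.5], 0.025],
    [[0, 0, 0], [0, 0, 6.5], 0.025],
  ],
)

```text
time_s: 28.25
position: [0.482, -0.1038, 0.1352]
orientation: [-0.441, 3.109, -0.001]
wrist_force: [0.3, 0.2, 0.3]
grip_width: 0.0362
grasp_force: 60.0
```

Emit:
arm_command(
  series=[
    [[0, 0, 0], [0, 0, 6.5], 0.025],
    [[0, 0, 0], [0, 0, 6.5], 0.025],
    [[-0.0033, -0.0357, 0], [0, 0, 0], 0.025],
    [[-0.0033, -0.0357, 0], [0, 0, 0], 0.025],
    [[-0.0033, -0.0357, 0], [0, 0, 0], 0.025],
  ],
)

```text
time_s: 28.67
position: [0.4986, -0.2112, 0.1354]
orientation: [-0.098, 3.138, -0.002]
wrist_force: [0.5, 0.6, 0.3]
grip_width: 0.0363
grasp_force: 60.1
```

Emit:
arm_command(
  series=[
    [[-0.0033, -0.0357, 0], [0, 0, 0], 0.025],
    [[-0.0033, -0.0357, 0], [0, 0, 0], 0.025],
    [[-0.0033, -0.0357, 0], [0, 0, 0], 0.025],
    [[-0.0033, -0.0357, 0], [0, 0, 0], 0.025],
    [[-0.0033, -0.0357, 0], [0, 0, 0], 0.025],
  ],
)

```text
time_s: 29.08
position: [0.5256, -0.3892, 0.1352]
orientation: [-0.095, 3.139, -0.001]
wrist_force: [0.4, 0.2, -0.1]
grip_width: 0.0363
grasp_force: 60.1
```

Emit:
arm_command(
  series=[
    [[0, 0, 0], [0, 0, 0], 0.025],
    [[0, 0, 0], [0, 0, 0], 0.025],
    [[0, 0, 0.03], [0, 0, 0], 0.025],
    [[0, 0, 0.03], [0, 0, 0], 0.025],
    [[0, 0, 0.02], [0, 0, 0], 0.025],
  ],
)

```text
time_s: 29.5
position: [0.5252, -0.3857, 0.0526]
orientation: [0.097, -3.14, -0.001]
wrist_force: [-0.3, -0.6, -1.5]
grip_width: 0.0357
grasp_force: 60.2
```

Emit:
arm_command(
  series=[
    [[0, 0, 0.006], [0, 0, 0], 0.025],
    [[0, 0, 0.003], [0, 0, 0], 0.025],
    [[0, 0, 0.002], [0, 0, 0], 0.025],
    [[0, 0, 0.0015], [0, 0, 0], 0.025],
    [[0, 0, 0], [0, 0, 0], 0.025],
  ],
)

```text
time_s: 29.92
position: [0.5261, -0.3877, 0.0429]
orientation: [-0.096, 3.139, -0.003]
wrist_force: [-0.2, 0.0, -0.3]
grip_width: 0.0362
grasp_force: 60.2
```

Emit:
arm_command(
  series=[
    [[0, 0, 0], [0, 0, 0], 0.03],
    [[0, 0, 0], [0, 0, 0], 0.046],
    [[0, 0, 0], [0, 0, 0], 0.046],
    [[0, 0, 0], [0, 0, 0], 0.046],
    [[0, 0, -0.02], [0, 0, 0], 0.046],
  ],
)

```text
time_s: 30.33
position: [0.5236, -0.3854, 0.0575]
orientation: [0.095, -3.136, -0.007]
wrist_force: [0.3, 0.1, -1.5]
grip_width: 0.0463
grasp_force: 0.0
```

Emit:
arm_command(
  series=[
    [[0, 0, -0.04], [0, 0, 0], 0.046],
    [[0, 0, -0.04], [0, 0, 0], 0.055],
    [[0, 0, -0.02], [0, 0, 0], 0.055],
    [[0.0028, 0.0323, -0.004], [0, 0, 0], 0.055],
    [[0.0028, 0.0323, -0.004], [0, 0, 0], 0.055],
  ],
)

```text
time_s: 30.75
position: [0.5163, -0.3242, 0.1711]
orientation: [-0.092, 3.138, -0.003]
wrist_force: [-0.5, 0.9, 0.4]
grip_width: 0.0546
grasp_force: 0.0
```

Emit:
arm_command(
  series=[
    [[0.0028, 0.0323, -0.004], [0, 0, 0], 0.055],
    [[0.0028, 0.0323, -0.004], [0, 0, 0], 0.055],
    [[0.0028, 0.0323, -0.004], [0, 0, 0], 0.055],
    [[0.0028, 0.0323, -0.004], [0, 0, 0], 0.055],
    [[0.0028, 0.0323, -0.004], [0, 0, 0], 0.055],
  ],
)

```text
time_s: 31.17
position: [0.4916, -0.1613, 0.1896]
orientation: [-0.095, 3.14, -0.0]
wrist_force: [0.1, 0.1, 0.3]
grip_width: 0.0546
grasp_force: 0.0
```

Emit:
arm_command(
  series=[
    [[0.0028, 0.0323, -0.004], [0, 0, 0], 0.055],
    [[0.0028, 0.0323, -0.004], [0, 0, 0], 0.055],
    [[0.0028, 0.0323, -0.004], [0, 0, 0], 0.055],
    [[0, 0, 0], [0, 0, 6.8], 0.055],
    [[0, 0, 0], [0, 0, 6.8], 0.055],
  ],
)

```text
time_s: 31.58
position: [0.4779, -0.0649, 0.2021]
orientation: [0.28, 3.128, -0.0]
wrist_force: [0.8, -0.1, -0.7]
grip_width: 0.0553
grasp_force: 0.0
```

Emit:
arm_command(
  series=[
    [[0, 0, 0], [0, 0, 6.8], 0.055],
    [[0, 0, 0], [0, 0, 6.8], 0.055],
    [[0, 0, 0], [0, 0, 6.8], 0.055],
    [[0, 0, 0], [0, 0, 6.8], 0.055],
    [[0, 0, 0], [0, 0, 6.8], 0.055],
  ],
)

```text
time_s: 32.0
position: [0.4778, -0.0665, 0.2015]
orientation: [1.188, 2.908, 0.0]
wrist_force: [-0.8, 0.5, -0.2]
grip_width: 0.055
grasp_force: 0.0
```

Emit:
arm_command(
  series=[
    [[0, 0, 0], [0, 0, 6.8], 0.055],
    [[0, 0, 0], [0, 0, 6.8], 0.055],
    [[0, 0, 0], [0, 0, 6.8], 0.055],
    [[0, 0, 0], [0, 0, 0], 0.055],
    [[0, 0, 0], [0, 0, 0], 0.055],
  ],
)

```text
time_s: 32.42
position: [0.4778, -0.0665, 0.2014]
orientation: [1.672, 2.66, 0.0]
wrist_force: [0.4, -0.6, -0.1]
grip_width: 0.0548
grasp_force: 0.0
```

```bash
python3 look.py l7
```

```text
t 32.4167 pos [ 0.4778 -0.0665  0.2014] yaw_y 25.7 rad 20.8
[324. 214.  22.] [ 0.4823 -0.0603] tool dx,dy [0.0037 0.0067]
[346. 250.  22.] [ 0.5146 -0.0818] tool dx,dy [-0.0297  0.0265]
```

Run:
```python
from h import *
w=cv2.imread("pics/l7.png");h=cv2.cvtColor(w,cv2.COLOR_BGR2HSV)
for u,v in[(324,214),(346,250)]:print(h[v,u])
o=r.observe()
for X in[(.482,-.022,.02),(.519,-.043,.02)]:
    u,v=map(int,proj("wrist",X,o));print(u,v,[h[v+a,u+b].tolist() for a in(-8,0,8) for b in(-8,0,8)])
m=cv2.inRange(h,(10,50,60),(35,255,255));n,l,s,c=cv2.connectedComponentsWithStats(m)
for i in range(1,n):
    if s[i,4]>150:print(s[i],c[i])
```

```text
[ 18  86 154]
[ 18  91 152]
343 176 [[22, 82, 233], [29, 46, 237], [27, 58, 237], [26, 63, 236], [32, 39, 239], [31, 41, 238], [23, 77, 237], [29, 46, 237], [28, 52, 237]]
369 214 [[22, 77, 235], [29, 51, 236], [24, 71, 237], [25, 75, 212], [29, 51, 237], [27, 56, 237], [17, 88, 147], [24, 80, 223], [19, 88, 150]]
[ 324  156   67   80 2509] [357.81865285 196.81586289]
[ 304  195   64   79 2657] [335.27248777 233.47120813]
```

```bash
sed -i 's/(12,75,60),(32,255,255)/(10,28,60),(38,255,255)/; s/if m\[int(min(v,479)),int(u)\]==0: continue/X=atz("wrist",(u,v),z,o)\n    if not(.35<X[0]<.65 and -.18<X[1]<.05): continue/; s/param2=11/param2=9/' look.py; python3 look.py l8
```

```text
t 32.5167 pos [ 0.4778 -0.0665  0.2014] yaw_y 25.7 rad 20.8
[324. 216.  20.] [ 0.4831 -0.062 ] tool dx,dy [0.0018 0.0067]
[344. 178.  20.] [ 0.4836 -0.0226] tool dx,dy [0.0371 0.0242]
[370. 212.  22.] [ 0.5191 -0.0405] tool dx,dy [0.0056 0.0485]
[348. 252.  20.] [ 0.5177 -0.0836] tool dx,dy [-0.0327  0.0285]
```

Emit:
arm_command(
  series=[
    [[-0.0109, 0.0095, 0], [0, 0, 0], 0.052],
    [[-0.0109, 0.0095, 0], [0, 0, 0], 0.052],
    [[-0.0109, 0.0095, 0], [0, 0, 0], 0.052],
    [[0, 0, 0.04], [0, 0, 0], 0.052],
    [[0, 0, 0.04], [0, 0, 0], 0.052],
  ],
)

```text
time_s: 33.03
position: [0.52, -0.0849, 0.1227]
orientation: [1.672, 2.653, 0.002]
wrist_force: [0.9, -0.0, -1.7]
grip_width: 0.0519
grasp_force: 0.0
```

Emit:
arm_command(
  series=[
    [[0, 0, 0.04], [0, 0, 0], 0.052],
    [[0, 0, 0.035], [0, 0, 0], 0.052],
    [[0, 0, 0.02], [0, 0, 0], 0.052],
    [[0, 0, 0.01], [0, 0, 0], 0.052],
    [[0, 0, 0.0025], [0, 0, 0], 0.052],
  ],
)

```text
time_s: 33.45
position: [0.5163, -0.0832, 0.0119]
orientation: [-1.674, -2.655, 0.001]
wrist_force: [-1.3, 0.2, 0.7]
grip_width: 0.052
grasp_force: 0.0
```

Emit:
arm_command(
  series=[
    [[0, 0, 0], [0, 0, 0], 0.05],
    [[0, 0, 0], [0, 0, 0], 0.042],
    [[0, 0, 0], [0, 0, 0], 0.025],
    [[0, 0, 0], [0, 0, 0], 0.025],
    [[0, 0, 0], [0, 0, 0], 0.025],
  ],
)

```text
time_s: 33.87
position: [0.5192, -0.0844, 0.0162]
orientation: [1.674, 2.654, 0.001]
wrist_force: [-0.8, 0.7, 6.5]
grip_width: 0.0361
grasp_force: 60.1
```

Emit:
arm_command(
  series=[
    [[0, 0, -0.01], [0, 0, 0], 0.025],
    [[0, 0, -0.03], [0, 0, 0], 0.025],
    [[0, 0, -0.035], [0, 0, 0], 0.025],
    [[0, 0, -0.03], [0, 0, -6.8], 0.025],
    [[0, 0, -0.015], [0, 0, -6.8], 0.025],
  ],
)

```text
time_s: 34.28
position: [0.5193, -0.0844, 0.1394]
orientation: [1.34, 2.835, 0.001]
wrist_force: [0.5, -0.2, 0.1]
grip_width: 0.0365
grasp_force: 60.0
```

Emit:
arm_command(
  series=[
    [[0, 0, 0], [0, 0, -6.8], 0.025],
    [[0, 0, 0], [0, 0, -6.8], 0.025],
    [[0, 0, 0], [0, 0, -6.8], 0.025],
    [[0, 0, 0], [0, 0, -6.8], 0.025],
    [[0, 0, 0], [0, 0, -6.8], 0.025],
  ],
)

```text
time_s: 34.7
position: [0.5179, -0.0839, 0.1353]
orientation: [0.452, 3.107, -0.0]
wrist_force: [-0.3, 0.3, 0.0]
grip_width: 0.0362
grasp_force: 60.0
```

Emit:
arm_command(
  series=[
    [[0, 0, 0], [0, 0, -6.8], 0.025],
    [[0, 0, 0], [0, 0, -6.8], 0.025],
    [[0, 0, 0], [0, 0, -6.8], 0.025],
    [[0.0202, -0.0294, 0], [0, 0, 0], 0.025],
    [[0.0202, -0.0294, 0], [0, 0, 0], 0.025],
  ],
)

```text
time_s: 35.12
position: [0.4811, -0.1446, 0.1351]
orientation: [-0.103, 3.139, -0.001]
wrist_force: [0.7, -0.8, -1.3]
grip_width: 0.0366
grasp_force: 60.1
```

Emit:
arm_command(
  series=[
    [[0.0202, -0.0294, 0], [0, 0, 0], 0.025],
    [[0.0202, -0.0294, 0], [0, 0, 0], 0.025],
    [[0.0202, -0.0294, 0], [0, 0, 0], 0.025],
    [[0.0202, -0.0294, 0], [0, 0, 0], 0.025],
    [[0.0202, -0.0294, 0], [0, 0, 0], 0.025],
  ],
)

```text
time_s: 35.53
position: [0.3881, -0.2993, 0.1353]
orientation: [-0.096, 3.139, -0.002]
wrist_force: [0.3, -0.5, -0.0]
grip_width: 0.0363
grasp_force: 60.1
```

Emit:
arm_command(
  series=[
    [[0.0202, -0.0294, 0], [0, 0, 0], 0.025],
    [[0, 0, 0], [0, 0, 0], 0.025],
    [[0, 0, 0.03], [0, 0, 0], 0.025],
    [[0, 0, 0.03], [0, 0, 0], 0.025],
    [[0, 0, 0.02], [0, 0, 0], 0.025],
  ],
)

```text
time_s: 35.95
position: [0.3703, -0.3282, 0.0528]
orientation: [-0.095, 3.14, 0.0]
wrist_force: [0.1, -0.0, -1.3]
grip_width: 0.0358
grasp_force: 60.1
```

Emit:
arm_command(
  series=[
    [[0, 0, 0.006], [0, 0, 0], 0.025],
    [[0, 0, 0.003], [0, 0, 0], 0.025],
    [[0, 0, 0.002], [0, 0, 0], 0.025],
    [[0, 0, 0.0015], [0, 0, 0], 0.025],
    [[0, 0, 0], [0, 0, 0], 0.025],
  ],
)

```text
time_s: 36.37
position: [0.3712, -0.329, 0.0426]
orientation: [-0.096, 3.139, -0.002]
wrist_force: [-0.5, -0.3, -0.8]
grip_width: 0.0361
grasp_force: 60.1
```

Emit:
arm_command(
  series=[
    [[0, 0, 0], [0, 0, 0], 0.03],
    [[0, 0, 0], [0, 0, 0], 0.046],
    [[0, 0, 0], [0, 0, 0], 0.046],
    [[0, 0, 0], [0, 0, 0], 0.046],
    [[0, 0, -0.02], [0, 0, 0], 0.046],
  ],
)

```text
time_s: 36.78
position: [0.3693, -0.3264, 0.0583]
orientation: [0.095, -3.137, -0.007]
wrist_force: [-0.4, -0.2, -0.5]
grip_width: 0.046
grasp_force: 0.0
```

Emit:
arm_command(
  series=[
    [[0, 0, -0.04], [0, 0, 0], 0.046],
    [[0, 0, -0.04], [0, 0, 0], 0.055],
    [[0, 0, -0.02], [0, 0, 0], 0.055],
    [[-0.0154, 0.0319, -0.005], [0, 0, 0], 0.055],
    [[-0.0154, 0.0319, -0.005], [0, 0, 0], 0.055],
  ],
)

```text
time_s: 37.2
position: [0.3978, -0.2637, 0.1732]
orientation: [-0.09, 3.138, -0.004]
wrist_force: [0.8, -0.1, -0.7]
grip_width: 0.0549
grasp_force: 0.0
```

Emit:
arm_command(
  series=[
    [[-0.0154, 0.0319, -0.005], [0, 0, 0], 0.055],
    [[-0.0154, 0.0319, -0.005], [0, 0, 0], 0.055],
    [[-0.0154, 0.0319, -0.005], [0, 0, 0], 0.055],
    [[-0.0154, 0.0319, -0.005], [0, 0, 0], 0.055],
    [[-0.0154, 0.0319, -0.005], [0, 0, 0], 0.055],
  ],
)

```text
time_s: 37.62
position: [0.465, -0.0973, 0.1968]
orientation: [-0.095, 3.14, -0.0]
wrist_force: [-0.2, -1.0, 0.2]
grip_width: 0.0551
grasp_force: 0.0
```

Emit:
arm_command(
  series=[
    [[-0.0154, 0.0319, -0.005], [0, 0, 0], 0.055],
    [[0, 0, 0], [0, 0, 0], 0.055],
    [[0, 0, 0], [0, 0, 0], 0.055],
    [[0, 0, 0], [0, 0, 0], 0.055],
    [[0, 0, 0], [0, 0, 0], 0.055],
  ],
)

```text
time_s: 38.03
position: [0.4777, -0.067, 0.2011]
orientation: [0.094, -3.14, 0.0]
wrist_force: [-0.1, 0.4, 1.0]
grip_width: 0.055
grasp_force: 0.0
```

```bash
python3 look.py l9
```

```text
t 38.0333 pos [ 0.4777 -0.067   0.2011] yaw_y 93.4 rad 20.8
[322. 224.  20.] [ 0.4825 -0.0626] tool dx,dy [-0.0051  0.004 ]
[368. 224.  21.] [ 0.481  -0.0214] tool dx,dy [-0.006   0.0453]
[340. 260.  21.] [ 0.5163 -0.0444] tool dx,dy [-0.0399  0.0202]
```

Emit:
arm_command(
  series=[
    [[-0.0137, 0.007, 0], [0, 0, 0], 0.052],
    [[-0.0137, 0.007, 0], [0, 0, 0], 0.052],
    [[-0.0137, 0.007, 0], [0, 0, 0], 0.052],
    [[0, 0, 0.04], [0, 0, 0], 0.052],
    [[0, 0, 0.04], [0, 0, 0], 0.052],
  ],
)

```text
time_s: 38.55
position: [0.52, -0.044, 0.1226]
orientation: [-0.094, 3.135, -0.003]
wrist_force: [0.3, -1.1, -1.7]
grip_width: 0.0521
grasp_force: 0.0
```

Emit:
arm_command(
  series=[
    [[0, 0, 0.04], [0, 0, 0], 0.052],
    [[0, 0, 0.035], [0, 0, 0], 0.052],
    [[0, 0, 0.02], [0, 0, 0], 0.052],
    [[0, 0, 0.01], [0, 0, 0], 0.052],
    [[0, 0, 0.002], [0, 0, 0], 0.052],
  ],
)

```text
time_s: 38.97
position: [0.5162, -0.0429, 0.0123]
orientation: [0.093, -3.137, -0.002]
wrist_force: [-0.6, 0.1, 0.5]
grip_width: 0.0518
grasp_force: 0.0
```

Emit:
arm_command(
  series=[
    [[0, 0, 0], [0, 0, 0], 0.05],
    [[0, 0, 0], [0, 0, 0], 0.042],
    [[0, 0, 0], [0, 0, 0], 0.025],
    [[0, 0, 0], [0, 0, 0], 0.025],
    [[0, 0, 0], [0, 0, 0], 0.025],
  ],
)

```text
time_s: 39.38
position: [0.5194, -0.0434, 0.0166]
orientation: [-0.095, 3.137, -0.003]
wrist_force: [-1.1, -1.4, 7.1]
grip_width: 0.0359
grasp_force: 60.2
```

Emit:
arm_command(
  series=[
    [[0, 0, -0.01], [0, 0, 0], 0.025],
    [[0, 0, -0.03], [0, 0, 0], 0.025],
    [[0, 0, -0.035], [0, 0, 0], 0.025],
    [[0, 0, -0.03], [0, 0, 0], 0.025],
    [[0, 0, -0.015], [0, 0, 0], 0.025],
  ],
)

```text
time_s: 39.8
position: [0.5195, -0.0431, 0.1399]
orientation: [-0.096, 3.135, -0.003]
wrist_force: [-0.1, 0.2, 0.3]
grip_width: 0.0364
grasp_force: 60.1
```

Emit:
arm_command(
  series=[
    [[0.0138, -0.0345, 0], [0, 0, 0], 0.025],
    [[0.0138, -0.0345, 0], [0, 0, 0], 0.025],
    [[0.0138, -0.0345, 0], [0, 0, 0], 0.025],
    [[0.0138, -0.0345, 0], [0, 0, 0], 0.025],
    [[0.0138, -0.0345, 0], [0, 0, 0], 0.025],
  ],
)

```text
time_s: 40.22
position: [0.4589, -0.2206, 0.1359]
orientation: [-0.096, 3.139, -0.002]
wrist_force: [1.3, 0.3, -1.1]
grip_width: 0.0362
grasp_force: 60.1
```

Emit:
arm_command(
  series=[
    [[0.0138, -0.0345, 0], [0, 0, 0], 0.025],
    [[0.0138, -0.0345, 0], [0, 0, 0], 0.025],
    [[0.0138, -0.0345, 0], [0, 0, 0], 0.025],
    [[0, 0, 0], [0, 0, 0], 0.025],
    [[0, 0, 0], [0, 0, 0], 0.025],
  ],
)

```text
time_s: 40.63
position: [0.4237, -0.3267, 0.1354]
orientation: [-0.09, 3.14, -0.001]
wrist_force: [-0.0, -0.2, -0.9]
grip_width: 0.0358
grasp_force: 60.2
```

Emit:
arm_command(
  series=[
    [[0, 0, 0.03], [0, 0, 0], 0.025],
    [[0, 0, 0.03], [0, 0, 0], 0.025],
    [[0, 0, 0.02], [0, 0, 0], 0.025],
    [[0, 0, 0.006], [0, 0, 0], 0.025],
    [[0, 0, 0.003], [0, 0, 0], 0.025],
  ],
)

```text
time_s: 41.05
position: [0.4244, -0.3234, 0.0447]
orientation: [0.098, -3.139, -0.003]
wrist_force: [0.2, -0.6, 0.5]
grip_width: 0.036
grasp_force: 60.2
```

Emit:
arm_command(
  series=[
    [[0, 0, 0.002], [0, 0, 0], 0.025],
    [[0, 0, 0.0015], [0, 0, 0], 0.025],
    [[0, 0, 0], [0, 0, 0], 0.025],
    [[0, 0, 0], [0, 0, 0], 0.03],
    [[0, 0, 0], [0, 0, 0], 0.046],
  ],
)

```text
time_s: 41.47
position: [0.4248, -0.3253, 0.0427]
orientation: [-0.096, 3.139, -0.002]
wrist_force: [-0.2, -0.1, -0.7]
grip_width: 0.0455
grasp_force: 0.0
```

Emit:
arm_command(
  series=[
    [[0, 0, 0], [0, 0, 0], 0.046],
    [[0, 0, 0], [0, 0, 0], 0.046],
    [[0, 0, -0.02], [0, 0, 0], 0.046],
    [[0, 0, -0.04], [0, 0, 0], 0.046],
    [[0, 0, -0.04], [0, 0, 0], 0.055],
  ],
)

```text
time_s: 41.88
position: [0.4234, -0.3237, 0.1416]
orientation: [0.095, -3.138, -0.004]
wrist_force: [0.6, -1.6, 0.0]
grip_width: 0.0546
grasp_force: 0.0
```

Emit:
arm_command(
  series=[
    [[0, 0, -0.02], [0, 0, 0], 0.055],
    [[-0.0087, 0.0319, -0.005], [0, 0, 0], 0.055],
    [[-0.0087, 0.0319, -0.005], [0, 0, 0], 0.055],
    [[-0.0087, 0.0319, -0.005], [0, 0, 0], 0.055],
    [[-0.0087, 0.0319, -0.005], [0, 0, 0], 0.055],
  ],
)

```text
time_s: 42.3
position: [0.4514, -0.1942, 0.1823]
orientation: [-0.094, 3.14, -0.0]
wrist_force: [1.1, -0.4, 0.0]
grip_width: 0.0546
grasp_force: 0.0
```

Emit:
arm_command(
  series=[
    [[-0.0087, 0.0319, -0.005], [0, 0, 0], 0.055],
    [[-0.0087, 0.0319, -0.005], [0, 0, 0], 0.055],
    [[-0.0087, 0.0319, -0.005], [0, 0, 0], 0.055],
    [[-0.0087, 0.0319, -0.005], [0, 0, 0], 0.055],
    [[0, 0, 0], [0, 0, 6.7], 0.055],
  ],
)

```text
time_s: 42.72
position: [0.4792, -0.0614, 0.2032]
orientation: [0.079, 3.139, 0.001]
wrist_force: [-0.2, -0.4, -0.2]
grip_width: 0.0547
grasp_force: 0.0
```

Emit:
arm_command(
  series=[
    [[0, 0, 0], [0, 0, 6.7], 0.055],
    [[0, 0, 0], [0, 0, 6.7], 0.055],
    [[0, 0, 0], [0, 0, 6.7], 0.055],
    [[0, 0, 0], [0, 0, 6.7], 0.055],
    [[0, 0, 0], [0, 0, 6.7], 0.055],
  ],
)

```text
time_s: 43.13
position: [0.4783, -0.0659, 0.2019]
orientation: [0.998, 2.979, 0.0]
wrist_force: [-0.9, -0.0, 1.3]
grip_width: 0.055
grasp_force: 0.0
```

Emit:
arm_command(
  series=[
    [[0, 0, 0], [0, 0, 6.7], 0.055],
    [[0, 0, 0], [0, 0, 6.7], 0.055],
    [[0, 0, 0], [0, 0, 6.7], 0.055],
    [[0, 0, 0], [0, 0, 0], 0.055],
    [[0, 0, 0], [0, 0, 0], 0.055],
  ],
)

```text
time_s: 43.55
position: [0.4784, -0.0659, 0.2019]
orientation: [1.489, 2.766, 0.0]
wrist_force: [-1.3, -0.6, 0.4]
grip_width: 0.0547
grasp_force: 0.0
```

```bash
python3 look.py l10
```

```text
t 43.55 pos [ 0.4784 -0.0659  0.2019] yaw_y 33.4 rad 20.8
[322. 218.  22.] [ 0.4813 -0.0633] tool dx,dy [0.0007 0.0039]
[348. 178.  22.] [ 0.4812 -0.0199] tool dx,dy [0.0369 0.0277]
```

Emit:
arm_command(
  series=[
    [[0.0119, 0.0092, 0], [0, 0, 0], 0.052],
    [[0.0119, 0.0092, 0], [0, 0, 0], 0.052],
    [[0.0119, 0.0092, 0], [0, 0, 0], 0.052],
    [[0, 0, 0.04], [0, 0, 0], 0.052],
    [[0, 0, 0.04], [0, 0, 0], 0.052],
  ],
)

```text
time_s: 44.07
position: [0.4839, -0.0208, 0.1232]
orientation: [1.486, 2.762, 0.002]
wrist_force: [-0.1, -1.6, -1.0]
grip_width: 0.0519
grasp_force: 0.0
```

Emit:
arm_command(
  series=[
    [[0, 0, 0.04], [0, 0, 0], 0.052],
    [[0, 0, 0.035], [0, 0, 0], 0.052],
    [[0, 0, 0.02], [0, 0, 0], 0.052],
    [[0, 0, 0.01], [0, 0, 0], 0.052],
    [[0, 0, 0.003], [0, 0, 0], 0.052],
  ],
)

```text
time_s: 44.48
position: [0.4807, -0.0206, 0.0121]
orientation: [-1.491, -2.762, 0.001]
wrist_force: [-0.4, 0.4, -0.6]
grip_width: 0.0522
grasp_force: 0.0
```

Emit:
arm_command(
  series=[
    [[0, 0, 0], [0, 0, 0], 0.05],
    [[0, 0, 0], [0, 0, 0], 0.042],
    [[0, 0, 0], [0, 0, 0], 0.025],
    [[0, 0, 0], [0, 0, 0], 0.025],
    [[0, 0, 0], [0, 0, 0], 0.025],
  ],
)

```text
time_s: 44.9
position: [0.4835, -0.0214, 0.016]
orientation: [1.492, 2.761, 0.001]
wrist_force: [-0.8, -0.2, 6.8]
grip_width: 0.0361
grasp_force: 60.1
```

Emit:
arm_command(
  series=[
    [[0, 0, -0.01], [0, 0, 0], 0.025],
    [[0, 0, -0.03], [0, 0, 0], 0.025],
    [[0, 0, -0.035], [0, 0, 0], 0.025],
    [[0, 0, -0.03], [0, 0, -6.7], 0.025],
    [[0, 0, -0.015], [0, 0, -6.7], 0.025],
  ],
)

```text
time_s: 45.32
position: [0.4836, -0.0214, 0.1393]
orientation: [1.152, 2.916, 0.001]
wrist_force: [-0.1, -0.6, -0.9]
grip_width: 0.0361
grasp_force: 60.0
```

Emit:
arm_command(
  series=[
    [[0, 0, 0], [0, 0, -6.7], 0.025],
    [[0, 0, 0], [0, 0, -6.7], 0.025],
    [[0, 0, 0], [0, 0, -6.7], 0.025],
    [[0, 0, 0], [0, 0, -6.7], 0.025],
    [[0, 0, 0], [0, 0, -6.7], 0.025],
  ],
)

```text
time_s: 45.73
position: [0.4822, -0.021, 0.1352]
orientation: [0.262, 3.129, -0.0]
wrist_force: [-0.6, -0.2, -0.5]
grip_width: 0.0364
grasp_force: 60.0
```

Emit:
arm_command(
  series=[
    [[0, 0, 0], [0, 0, -6.7], 0.025],
    [[0, 0, 0], [0, 0, -6.7], 0.025],
    [[0.0024, -0.0333, 0], [0, 0, 0], 0.025],
    [[0.0024, -0.0333, 0], [0, 0, 0], 0.025],
    [[0.0024, -0.0333, 0], [0, 0, 0], 0.025],
  ],
)

```text
time_s: 46.15
position: [0.481, -0.1221, 0.1353]
orientation: [-0.099, 3.138, -0.001]
wrist_force: [-0.3, 1.2, -0.5]
grip_width: 0.0365
grasp_force: 60.1
```

Emit:
arm_command(
  series=[
    [[0.0024, -0.0333, 0], [0, 0, 0], 0.025],
    [[0.0024, -0.0333, 0], [0, 0, 0], 0.025],
    [[0.0024, -0.0333, 0], [0, 0, 0], 0.025],
    [[0.0024, -0.0333, 0], [0, 0, 0], 0.025],
    [[0.0024, -0.0333, 0], [0, 0, 0], 0.025],
  ],
)

```text
time_s: 46.57
position: [0.4789, -0.2899, 0.1353]
orientation: [-0.096, 3.139, -0.002]
wrist_force: [1.4, 0.4, 0.2]
grip_width: 0.0362
grasp_force: 60.1
```

Emit:
arm_command(
  series=[
    [[0.0024, -0.0333, 0], [0, 0, 0], 0.025],
    [[0, 0, 0], [0, 0, 0], 0.025],
    [[0, 0, 0.03], [0, 0, 0], 0.025],
    [[0, 0, 0.03], [0, 0, 0], 0.025],
    [[0, 0, 0.02], [0, 0, 0], 0.025],
  ],
)

```text
time_s: 46.98
position: [0.4781, -0.3211, 0.0526]
orientation: [0.095, -3.14, -0.001]
wrist_force: [-0.7, 0.6, -0.5]
grip_width: 0.0361
grasp_force: 60.2
```

Emit:
arm_command(
  series=[
    [[0, 0, 0.006], [0, 0, 0], 0.025],
    [[0, 0, 0.003], [0, 0, 0], 0.025],
    [[0, 0, 0.002], [0, 0, 0], 0.025],
    [[0, 0, 0.0015], [0, 0, 0], 0.025],
    [[0, 0, 0], [0, 0, 0], 0.025],
  ],
)

```text
time_s: 47.4
position: [0.4793, -0.322, 0.0428]
orientation: [-0.096, 3.139, -0.002]
wrist_force: [-0.1, 0.4, -0.3]
grip_width: 0.036
grasp_force: 60.2
```

Emit:
arm_command(
  series=[
    [[0, 0, 0], [0, 0, 0], 0.03],
    [[0, 0, 0], [0, 0, 0], 0.046],
    [[0, 0, 0], [0, 0, 0], 0.046],
    [[0, 0, 0], [0, 0, 0], 0.046],
    [[0, 0, -0.02], [0, 0, 0], 0.046],
  ],
)

```text
time_s: 47.82
position: [0.4768, -0.3196, 0.0579]
orientation: [0.095, -3.136, -0.007]
wrist_force: [-0.7, 0.1, -1.1]
grip_width: 0.0459
grasp_force: 0.0
```

Emit:
arm_command(
  series=[
    [[0, 0, -0.04], [0, 0, 0], 0.046],
    [[0, 0, -0.04], [0, 0, 0], 0.055],
    [[0, 0, -0.02], [0, 0, 0], 0.055],
    [[-0.0019, 0.0319, -0.005], [0, 0, 0], 0.055],
    [[-0.0019, 0.0319, -0.005], [0, 0, 0], 0.055],
  ],
)

```text
time_s: 48.23
position: [0.4789, -0.2584, 0.1732]
orientation: [-0.092, 3.138, -0.003]
wrist_force: [1.5, -0.1, -0.6]
grip_width: 0.0548
grasp_force: 0.0
```

Emit:
arm_command(
  series=[
    [[-0.0019, 0.0319, -0.005], [0, 0, 0], 0.055],
    [[-0.0019, 0.0319, -0.005], [0, 0, 0], 0.055],
    [[-0.0019, 0.0319, -0.005], [0, 0, 0], 0.055],
    [[-0.0019, 0.0319, -0.005], [0, 0, 0], 0.055],
    [[-0.0019, 0.0319, -0.005], [0, 0, 0], 0.055],
  ],
)

```text
time_s: 48.65
position: [0.478, -0.0963, 0.1968]
orientation: [-0.095, 3.14, -0.0]
wrist_force: [1.1, -0.1, -0.2]
grip_width: 0.0552
grasp_force: 0.0
```

Emit:
arm_command(
  series=[
    [[-0.0019, 0.0319, -0.005], [0, 0, 0], 0.055],
    [[0, 0, 0], [0, 0, 0], 0.055],
    [[0, 0, 0], [0, 0, 0], 0.055],
    [[0, 0, 0], [0, 0, 0], 0.055],
    [[0, 0, 0], [0, 0, 0], 0.055],
  ],
)

```text
time_s: 49.07
position: [0.4782, -0.0665, 0.2011]
orientation: [0.094, -3.14, -0.0]
wrist_force: [0.6, 0.0, -0.3]
grip_width: 0.0549
grasp_force: 0.0
```

```bash
python3 look.py l11
```

```text
t 49.0667 pos [ 0.4782 -0.0665  0.2011] yaw_y 93.4 rad 20.8
[324. 222.  21.] [ 0.482  -0.0613] tool dx,dy [-0.0042  0.005 ]
```

Emit:
arm_command(
  series=[
    [[-0.0042, 0.005, 0], [0, 0, 0], 0.052],
    [[0, 0, 0.04], [0, 0, 0], 0.052],
    [[0, 0, 0.04], [0, 0, 0], 0.052],
    [[0, 0, 0.04], [0, 0, 0], 0.052],
    [[0, 0, 0.035], [0, 0, 0], 0.052],
  ],
)

```text
time_s: 49.58
position: [0.4816, -0.0603, 0.0438]
orientation: [0.094, -3.14, -0.001]
wrist_force: [-0.5, -0.9, -0.0]
grip_width: 0.0518
grasp_force: 0.0
```

Emit:
arm_command(
  series=[
    [[0, 0, 0.02], [0, 0, 0], 0.052],
    [[0, 0, 0.01], [0, 0, 0], 0.052],
    [[0, 0, 0.002], [0, 0, 0], 0.052],
    [[0, 0, 0], [0, 0, 0], 0.05],
    [[0, 0, 0], [0, 0, 0], 0.042],
  ],
)

```text
time_s: 50.0
position: [0.4834, -0.061, 0.016]
orientation: [-0.095, 3.138, -0.001]
wrist_force: [-0.0, -0.4, 0.0]
grip_width: 0.042
grasp_force: 0.0
```

Emit:
arm_command(
  series=[
    [[0, 0, 0], [0, 0, 0], 0.025],
    [[0, 0, 0], [0, 0, 0], 0.025],
    [[0, 0, 0], [0, 0, 0], 0.025],
    [[0, 0, -0.01], [0, 0, 0], 0.025],
    [[0, 0, -0.03], [0, 0, 0], 0.025],
  ],
)

```text
time_s: 50.42
position: [0.4799, -0.0596, 0.0523]
orientation: [0.095, -3.135, -0.004]
wrist_force: [-0.6, 0.5, -1.0]
grip_width: 0.0361
grasp_force: 60.0
```

Emit:
arm_command(
  series=[
    [[0, 0, -0.035], [0, 0, 0], 0.025],
    [[0, 0, -0.03], [0, 0, 0], 0.025],
    [[0, 0, -0.015], [0, 0, 0], 0.025],
    [[-0.0043, -0.0324, 0], [0, 0, 0], 0.025],
    [[-0.0043, -0.0324, 0], [0, 0, 0], 0.025],
  ],
)

```text
time_s: 50.83
position: [0.4961, -0.1251, 0.1377]
orientation: [-0.1, 3.136, -0.003]
wrist_force: [-0.1, -0.7, 0.2]
grip_width: 0.0362
grasp_force: 60.1
```

Emit:
arm_command(
  series=[
    [[-0.0043, -0.0324, 0], [0, 0, 0], 0.025],
    [[-0.0043, -0.0324, 0], [0, 0, 0], 0.025],
    [[-0.0043, -0.0324, 0], [0, 0, 0], 0.025],
    [[-0.0043, -0.0324, 0], [0, 0, 0], 0.025],
    [[-0.0043, -0.0324, 0], [0, 0, 0], 0.025],
  ],
)

```text
time_s: 51.25
position: [0.5262, -0.2869, 0.1358]
orientation: [-0.095, 3.139, -0.001]
wrist_force: [1.2, 0.2, 0.9]
grip_width: 0.0363
grasp_force: 60.1
```

Emit:
arm_command(
  series=[
    [[-0.0043, -0.0324, 0], [0, 0, 0], 0.025],
    [[0, 0, 0], [0, 0, 0], 0.025],
    [[0, 0, 0.03], [0, 0, 0], 0.025],
    [[0, 0, 0.03], [0, 0, 0], 0.025],
    [[0, 0, 0.02], [0, 0, 0], 0.025],
  ],
)

```text
time_s: 51.67
position: [0.5318, -0.3168, 0.053]
orientation: [0.095, -3.14, -0.001]
wrist_force: [0.9, 1.1, -1.2]
grip_width: 0.0362
grasp_force: 60.2
```

Emit:
arm_command(
  series=[
    [[0, 0, 0.006], [0, 0, 0], 0.025],
    [[0, 0, 0.003], [0, 0, 0], 0.025],
    [[0, 0, 0.002], [0, 0, 0], 0.025],
    [[0, 0, 0.0015], [0, 0, 0], 0.025],
    [[0, 0, 0], [0, 0, 0], 0.025],
  ],
)

```text
time_s: 52.08
position: [0.533, -0.3177, 0.0434]
orientation: [-0.096, 3.138, -0.002]
wrist_force: [-1.3, 0.2, -0.4]
grip_width: 0.0362
grasp_force: 60.2
```

Emit:
arm_command(
  series=[
    [[0, 0, 0], [0, 0, 0], 0.03],
    [[0, 0, 0], [0, 0, 0], 0.046],
    [[0, 0, 0], [0, 0, 0], 0.046],
    [[0, 0, 0], [0, 0, 0], 0.046],
    [[0, 0, -0.02], [0, 0, 0], 0.046],
  ],
)

```text
time_s: 52.5
position: [0.5303, -0.3154, 0.0582]
orientation: [0.095, -3.136, -0.007]
wrist_force: [-0.3, 0.8, -0.5]
grip_width: 0.0459
grasp_force: 0.0
```

Emit:
arm_command(
  series=[
    [[0, 0, -0.04], [0, 0, 0], 0.046],
    [[0, 0, -0.04], [0, 0, 0], 0.046],
    [[0, 0, -0.04], [0, 0, 0], 0.046],
    [[0, 0, -0.04], [0, 0, 0], 0.046],
    [[0, 0, -0.04], [0, 0, 0], 0.046],
  ],
)

```text
time_s: 52.92
position: [0.5319, -0.3168, 0.264]
orientation: [-0.096, 3.14, -0.0]
wrist_force: [0.6, -0.8, 0.2]
grip_width: 0.0459
grasp_force: 0.0
```

Emit:
arm_command(
  series=[
    [[0.02, -0.011, 0], [0, 0, 0], 0.046],
    [[0.02, -0.011, 0], [0, 0, 0], 0.046],
    [[0.02, -0.011, 0], [0, 0, 0], 0.046],
    [[0, 0, 0], [0, 0, 0], 0.046],
    [[0, 0, 0], [0, 0, 0], 0.046],
  ],
)

```text
time_s: 53.33
position: [0.4737, -0.3543, 0.262]
orientation: [-0.093, 3.14, -0.0]
wrist_force: [0.9, -0.0, 0.3]
grip_width: 0.046
grasp_force: 0.0
```

```bash
sed -i 's/-.18<X\[1\]<.05/-.5<X[1]<.05/' look.py; python3 look.py l12 .046
```

```text
t 53.3333 pos [ 0.4737 -0.3543  0.262 ] yaw_y 93.4 rad 18.8
[350. 270.  18.] [ 0.5358 -0.3163] tool dx,dy [-0.0641  0.0343]
[290. 258.  21.] [ 0.5252 -0.3812] tool dx,dy [-0.0497 -0.0299]
[350. 218.  19.] [ 0.4788 -0.3221] tool dx,dy [-0.0069  0.0318]
[292. 140.  20.] [ 0.4063 -0.3829] tool dx,dy [ 0.0691 -0.0246]
[352. 104.  21.] [ 0.3707 -0.3285] tool dx,dy [0.1014 0.0319]
[228. 238.  20.] [ 0.5073 -0.4448] tool dx,dy [-0.0281 -0.0923]
[258. 222.  20.] [ 0.4885 -0.4142] tool dx,dy [-0.0112 -0.0606]
[262. 124.  21.] [ 0.3935 -0.4127] tool dx,dy [ 0.0836 -0.0536]
[382. 242.  20.] [ 0.502 -0.287] tool dx,dy [-0.0322  0.0655]
[304. 228.  21.] [ 0.4931 -0.3681] tool dx,dy [-0.0185 -0.0149]
[282. 190.  20.] [ 0.4556 -0.3908] tool dx,dy [ 0.0204 -0.0354]
[254.  74.  21.] [ 0.3514 -0.4198] tool dx,dy [ 0.1261 -0.0582]
[256. 152.  18.] [ 0.4195 -0.4181] tool dx,dy [ 0.0579 -0.0605]
[322. 242.  21.] [ 0.5069 -0.3488] tool dx,dy [-0.0333  0.0035]
[312. 110.  20.] [ 0.3783 -0.3663] tool dx,dy [ 0.0961 -0.0063]
[374. 192.  17.] [ 0.451  -0.2996] tool dx,dy [0.0195 0.056 ]
[372. 214.  17.] [ 0.4
[... 481 characters left out ...]
 ]
[380. 100.  21.] [ 0.3665 -0.3027] tool dx,dy [0.104  0.0578]
[236. 122.  21.] [ 0.3932 -0.4372] tool dx,dy [ 0.0853 -0.078 ]
[328. 160.  20.] [ 0.4229 -0.3483] tool dx,dy [0.0505 0.009 ]
[290.  98.  18.] [ 0.369  -0.3872] tool dx,dy [ 0.1065 -0.0266]
[258. 190.  20.] [ 0.4561 -0.4156] tool dx,dy [ 0.0213 -0.0602]
[402. 224.  20.] [ 0.4828 -0.2676] tool dx,dy [-0.0141  0.086 ]
[328. 218.  18.] [ 0.4802 -0.3444] tool dx,dy [-0.0069  0.0095]
[260. 268.  17.] [ 0.5393 -0.4124] tool dx,dy [-0.062  -0.0619]
[246. 102.  20.] [ 0.3758 -0.4279] tool dx,dy [ 0.1021 -0.0677]
[338. 138.  17.] [ 0.4028 -0.34  ] tool dx,dy [0.07   0.0184]
[434. 312.  17.] [ 0.579  -0.2203] tool dx,dy [-0.1129  0.1276]
```

View pics/l12.png

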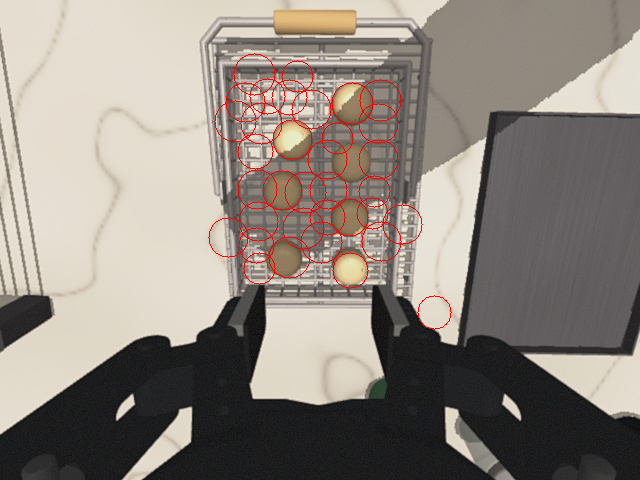

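Emit:
arm_command(
  series=[
    [[0.0345, -0.0128, 0], [0, 0, 0], 0.046],
    [[0.0345, -0.0128, 0], [0, 0, 0], 0.046],
    [[0, 0, 0], [0, 0, 0], 0.046],
    [[0, 0, 0.04], [0, 0, 0], 0.046],
    [[0, 0, 0.04], [0, 0, 0], 0.046],
  ],
)

```text
time_s: 53.85
position: [0.4083, -0.3848, 0.1833]
orientation: [-0.095, 3.137, -0.007]
wrist_force: [0.4, 0.1, -0.8]
grip_width: 0.0458
grasp_force: 0.0
```

Emit:
arm_command(
  series=[
    [[0, 0, 0.04], [0, 0, 0], 0.046],
    [[0, 0, 0.04], [0, 0, 0], 0.046],
    [[0, 0, 0.02], [0, 0, 0], 0.046],
    [[0, 0, 0], [0, 0, 0], 0.046],
    [[0, 0, 0], [0, 0, 0], 0.046],
  ],
)

```text
time_s: 54.27
position: [0.4072, -0.3824, 0.0813]
orientation: [0.097, -3.139, -0.003]
wrist_force: [0.2, -0.2, 0.5]
grip_width: 0.046
grasp_force: 0.0
```

Emit:
arm_command(
  series=[
    [[0, 0, 0.015], [0, 0, 0], 0.046],
    [[0, 0, 0.012], [0, 0, 0], 0.046],
    [[0, 0, 0.008], [0, 0, 0], 0.046],
    [[0, 0, 0.004], [0, 0, 0], 0.046],
    [[0, 0, 0], [0, 0, 0], 0.046],
  ],
)

```text
time_s: 54.68
position: [0.407, -0.3832, 0.0424]
orientation: [0.096, -3.14, -0.001]
wrist_force: [1.0, -0.1, -0.8]
grip_width: 0.046
grasp_force: 0.0
```

Emit:
arm_command(
  series=[
    [[0, 0, 0], [0, 0, 0], 0.042],
    [[0, 0, 0], [0, 0, 0], 0.035],
    [[0, 0, 0], [0, 0, 0], 0.025],
    [[0, 0, 0], [0, 0, 0], 0.025],
    [[0, 0, 0], [0, 0, 0], 0.025],
  ],
)

```text
time_s: 55.1
position: [0.4074, -0.384, 0.0438]
orientation: [-0.096, 3.139, -0.002]
wrist_force: [-1.3, 0.5, 5.6]
grip_width: 0.0365
grasp_force: 60.6
```

Emit:
arm_command(
  series=[
    [[0, 0, -0.01], [0, 0, 0], 0.025],
    [[0, 0, -0.02], [0, 0, 0], 0.025],
    [[0, 0, -0.01], [0, 0, 0], 0.025],
    [[0.011, -0.005, 0], [0, 0, 0], 0.025],
    [[0.011, -0.005, 0], [0, 0, 0], 0.025],
  ],
)

```text
time_s: 55.52
position: [0.3855, -0.3955, 0.0836]
orientation: [-0.097, 3.139, -0.002]
wrist_force: [-0.4, 0.3, -1.2]
grip_width: 0.0362
grasp_force: 60.2
```

Emit:
arm_command(
  series=[
    [[0, 0, 0], [0, 0, 0], 0.025],
    [[0, 0, 0.015], [0, 0, 0], 0.025],
    [[0, 0, 0.013], [0, 0, 0], 0.025],
    [[0, 0, 0.008], [0, 0, 0], 0.025],
    [[0, 0, 0.003], [0, 0, 0], 0.025],
  ],
)

```text
time_s: 55.93
position: [0.3848, -0.3932, 0.0431]
orientation: [0.096, -3.139, -0.006]
wrist_force: [-9.4, 13.6, 35.7]
grip_width: 0.0362
grasp_force: 66.4
```

Piece is back in place; release, raise and check everything.

Emit:
arm_command(
  series=[
    [[0, 0, -0.001], [0, 0, 0], 0.025],
    [[0, 0, 0], [0, 0, 0], 0.03],
    [[0, 0, 0], [0, 0, 0], 0.046],
    [[0, 0, 0], [0, 0, 0], 0.046],
    [[0, 0, 0], [0, 0, 0], 0.046],
  ],
)

```text
time_s: 56.35
position: [0.3856, -0.3946, 0.0444]
orientation: [0.096, -3.14, -0.001]
wrist_force: [0.3, -1.0, 0.5]
grip_width: 0.0458
grasp_force: 0.0
```

Emit:
arm_command(
  series=[
    [[0, 0, -0.02], [0, 0, 0], 0.046],
    [[0, 0, -0.04], [0, 0, 0], 0.046],
    [[0, 0, -0.04], [0, 0, 0], 0.046],
    [[0, 0, -0.04], [0, 0, 0], 0.046],
    [[0, 0, -0.04], [0, 0, 0], 0.046],
  ],
)

```text
time_s: 56.77
position: [0.3855, -0.3944, 0.2265]
orientation: [-0.096, 3.14, 0.0]
wrist_force: [0.2, -0.4, -0.1]
grip_width: 0.0463
grasp_force: 0.0
```

Emit:
arm_command(
  series=[
    [[-0.03, 0.016, -0.01], [0, 0, 0], 0.046],
    [[-0.03, 0.016, -0.01], [0, 0, 0], 0.046],
    [[-0.03, 0.016, -0.01], [0, 0, 0], 0.046],
    [[0, 0, 0], [0, 0, 0], 0.046],
    [[0, 0, 0], [0, 0, 0], 0.046],
  ],
)

```text
time_s: 57.18
position: [0.4739, -0.3406, 0.2551]
orientation: [-0.1, 3.14, -0.001]
wrist_force: [-0.7, -0.0, -0.6]
grip_width: 0.0464
grasp_force: 0.0
```

```bash
python3 look.py l13 .046 >l13.txt; head -1 l13.txt
python3 - <<'E'
import re,numpy as np
L=[list(map(float,re.findall(r"-?\d*\.?\d+",l)))for l in open("l13.txt").readlines()[1:]]
e=[(.3705,-.328),(.4245,-.3255),(.4785,-.3215),(.532,-.317),(.385,-.394),(.4565,-.3905),(.525,-.3875)]
P=[]
for x in e:
    b=min(L,key=lambda q:np.hypot(q[3]-x[0],q[4]-x[1]));print(x,b[:5]);P.append(b[3:5])
E
python3 - <<'E'
import cv2
w=cv2.imread("pics/l13.png");s=cv2.imread("pics/l13_s.png")
import numpy as np;cv2.imwrite("pics/f.png",np.hstack([cv2.resize(w[:320],(480,320)),cv2.resize(s[160:480,270:570],(300,320))]))
E
```

```text
t 57.1833 pos [ 0.4739 -0.3406  0.2551] yaw_y 93.6 rad 19.2
(0.3705, -0.328) [338.0, 102.0, 22.0, 0.3706, -0.3288]
(0.4245, -0.3255) [328.0, 162.0, 22.0, 0.4245, -0.334]
(0.4785, -0.3215) [332.0, 214.0, 21.0, 0.4755, -0.3273]
(0.532, -0.317) [334.0, 266.0, 20.0, 0.53, -0.3211]
(0.385, -0.394) [264.0, 114.0, 20.0, 0.3862, -0.3967]
(0.4565, -0.3905) [268.0, 190.0, 17.0, 0.4558, -0.3903]
(0.525, -0.3875) [266.0, 254.0, 22.0, 0.5215, -0.3916]
```

View pics/f.png

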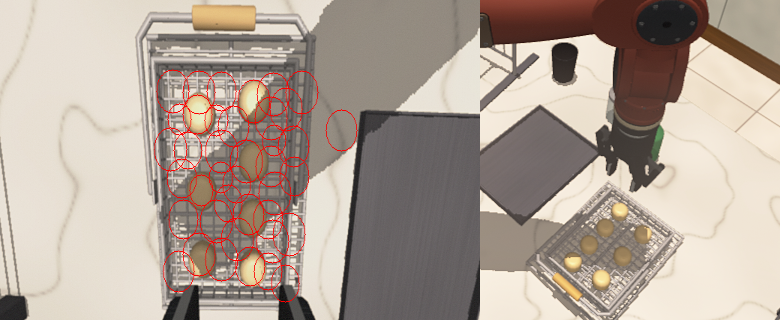

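```bash
python3 -c "
from workcell import r
print(r.sign_off())"
```

```text
the job is handed in; nothing more can be done
None
```

I handed the job in at about 57 s; sign-off returned no verdict. In the last picture the basket stands on the grate with its handle laid down towards the robot, and all seven dough pieces are on its floor in a single layer with roughly 50 mm or more between centres.

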